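Sort out the mixed-up lids of three baking dishes

TASK

The lids of the three baking dishes are mixed up: put each lid on the dish of its own shape, fully seated with its plug down inside the mouth. Begin by resting the round lid on the sloped lid stand, against its bottom lip, and let go of it there until its own dish is free; no lid may be laid on the counter. Leave the dishes and the drinking glass standing where they are.

Things in the scene. Friction and masses are not known exactly. Their poses are not given: they have to be found in the camera images.
- round_lid: Round brown wooden lid: plate 114 mm across, plug below 76 mm across, darker round knob 26 mm across on top. At the start on the oblong dish. Origin: centre of the plug's underside. Upwards (its z): plug 0 to 6 mm, plate 6 to 14, handle 14 to 42. About 0.15 kg. Seated on its own dish, the origin is 49 mm above the dish's origin (on a wrong dish 55).
- oblong_lid: Oblong brown wooden lid: plate 164 (its x) by 82 (y) mm, plug below 128 by 46, darker bar handle 50 (x) by 20 (y). At the start on the square dish. Origin: centre of the plug's underside. Upwards (its z): plug 0 to 6 mm, plate 6 to 14, handle 14 to 42. About 0.15 kg. Seated on its own dish, the origin is 49 mm above the dish's origin (on a wrong dish 55).
- square_lid: Square brown wooden lid: plate 118 by 118 mm, plug below 82 by 82, darker bar handle 50 (its x) by 20 (y). At the start on the round dish. Origin: centre of the plug's underside. Upwards (its z): plug 0 to 6 mm, plate 6 to 14, handle 14 to 42. About 0.15 kg. Seated on its own dish, the origin is 49 mm above the dish's origin (on a wrong dish 55).
- round_dish: Round white ceramic dish, 106 mm across and 55 high, mouth 92 mm across, with two white ears on its x axis reaching 75 mm from its centre (they show from above beyond the lid). Loose, 0.6 kg. Origin: centre of its underside, z up.
- oblong_dish: Oblong white ceramic dish, 156 (its x) by 74 (y) mm outside and 55 high, mouth 144 by 62 mm. Loose, 0.6 kg. Origin: centre of its underside, z up.
- square_dish: Square white ceramic dish, 110 by 110 mm outside and 55 high, mouth 98 by 98 mm. Loose, 0.6 kg. Origin: centre of its underside, z up; its axes are parallel to its sides.
- lid_stand: Fixed slippery steel stand, 120 by 130 mm, 85 high: a plane rising at 25 degrees to its +x, with an 18 mm lip along the low -x edge; a lid let go on it slides to the lip. Origin on the counter, z up: the round lid, flat on it against the lip, has its origin at x 0, z 54 mm (y within 40 of 0) in this frame, its z leaning 25 degrees to the stand's -x. Empty at the start.
- tumbler: Clear drinking glass, 64 mm across and 90 high, standing between the dishes. Not to be disturbed. Origin: centre of its underside.
Not all that is in view belongs to the job. Leave any yellow look-alike of the oblong_lid alone.

How it is judged:
By the outcome, as a careful person would: the job done as asked, in the order asked, and still so for the second after the job is handed in, with the robot touching nothing.
It also fails if it takes over 112 s, if anything falls off the work surface, if the arm or the gripper's body presses on something with over 40 N, if the wrist force passes 120 N, or if a joint passes its speed limit or range.

ROBOT

A 7-joint arm with a two-finger parallel gripper is mounted at the origin on the work surface. World frame = base frame: x ahead of the robot, y to its left, z up, the work surface at z = 0. Lengths are in m, angles in rad, forces in N, time in s.
With the tool pointing down it reaches from about 0.4 to 0.9 m from the base axis. Payload 5.5 kg.
Tool frame: the origin (TCP) lies on the centre line of the jaws, within the pads' length; the fingertips stand 22 mm ahead of it and the grasp point (between the pads) lies 3 mm ahead of it; z points along the fingers, y is the line along which they close (so a half turn about z gives the same grasp; the last joint's range is limited). The gripper opens to 92 mm and grips with 3 to 60 N. Pads are 19 mm wide; open, the fingers measure 130 mm over their backs; the gripper's body (75 mm by 190 mm) begins 47 mm behind the grasp point.
Start: joints at [1.429, 0.501, -0.427, 1.55, 0.221, 1.138, -0.21], TCP at [0.256, -0.597, 0.21] pointing down, gripper open.
Joint ranges: [-2.88, 2.88], [-0.31, 2.03], [-1.54, 1.56], [0.2, 2.42], [-1.41, 4.55], [0.19, 2.02], [-2.57, 2.57]. Speed limits (rad/s): [2.57, 2.57, 3.14, 3.14, 3.14, 3.14, 3.14].

INTERFACE

Orientations are given as a unit quaternion [w, x, y, z].
In Python, from workcell import * gives the robot as it stands.
- The arm moves only by the shell command python3 -m jog 'ROWS' [FORCE]. ROWS is JSON, a list of rows, each an object with "xyz": the shift along the tool's x, y, z in cm, a list of three; "angular": the turn, a rotation vector about the tool's x, y, z in degrees, a list of three; "gripper": the finger opening in cm, from 0 to 9.18. In form: [{"xyz": [dx, dy, dz], "angular": [rx, ry, rz], "gripper": gripper}, ...]. A call has 1 to 10 rows; each row is the pose to reach, as a shift and turn from the pose commanded when the call began, along the tool's axes at that moment; what a row does not reach only later rows make up. A row lasts 1/8 s, in which the tool goes at most 62.5 mm and 10.7 degrees, less where a joint would pass 70% of its speed; a pose out of reach is approached as far as the arm can. A call with a gripper value outside its range is refused whole. The fingers move at their own pace and stop on an object; FORCE is the grip in N (left out, the last holds). Time passes only in rows, so rows that repeat a pose let the fingers close. It gives the time, the measured TCP pose, the force, the opening and the grip force at its end, in the units of the state.
- observe(): the state, without advancing time (a new reading comes with each control period).
- get_image(name): name is "side" or "top" or "wrist"; returns the picture (480x640x3 uint8, red, green, blue); there is no depth.
- camera_params(name): a dict with "vfov" (degrees; the focal length in pixels is half the picture's height over the tangent of half this angle, whatever the lens; pixels are square), "cx", "cy" (the principal point, pixels), "dist_coeffs" ([k1, k2, p1, p2, k3] as OpenCV has them; the pictures are not rectified), "rvec" (rotation vector, rad) and "tvec" (3), from world to camera coordinates, as OpenCV has them; the wrist camera has in their place "mount" (4x4, takes a point from camera to tool coordinates, whose origin is the TCP and whose axes are the flange's). Camera axes: x right, y down, z forward; pixel columns grow to the right and rows downward; lengths in m; the calibration is good to about 2 mm. A picture is of the moment at which its call begins: read the wrist's pose just before it. camera_params takes no time and is no camera call.
- hand_in(): hands the job in; it is judged then, once.
The state is a dict: "t": time; "q": joint angles; "qd": joint speeds; "tau": joint torques, N m; "ee_pos": TCP position; "ee_rot": TCP orientation; "ft_force": force on the tool from outside, world axes, zero at the start; "moment": the same for the moment, N m; "width": finger opening in m; "gripper_force": force on a finger pad.
Only numpy, scipy, OpenCV 4.12 (cv2) and the standard library are available. Lean on these libraries where they do the work, as an engineer would, in place of code of your own. Each camera call takes 0.05 s, during which the arm holds its last target. There are 200 camera calls.

## Working session

There is one attempt and no reset: what is moved stays moved. The work goes in short steps, Python scripts to look and compute and a shell command to move; the robot and the scene stay as the last step left them, time stands still between calls to the robot, and variables do not carry over. Pictures are saved under pics/ and viewed, at most 14 in all, crops included, and the job is handed in when it is done.

```bash
ls; mkdir -p pics; python3 - <<'E'
from workcell import *
import cv2
s=observe()
print({k:(v if isinstance(v,(int,float)) else [round(float(x),3) for x in v]) for k,v in s.items()})
for n in ["side","top","wrist"]:
    im=get_image(n); cv2.imwrite(f"pics/{n}0.png",im[:,:,::-1]); print(n,camera_params(n))
E
```

```text
pics
{'t': 0.0, 'q': [1.429, 0.502, -0.427, 1.551, 0.221, 1.138, -0.21], 'qd': [-0.0, 0.0, 0.0, -0.0, -0.002, 0.001, 0.001], 'tau': [-0.0, -56.658, -5.816, -27.911, -0.069, 0.031, 0.0], 'ee_pos': [0.256, -0.597, 0.209], 'ee_rot': [-0.001, 0.98, 0.201, -0.0], 'ft_force': [0.545, -0.027, 0.293], 'moment': [-0.006, -0.006, -0.048], 'gripper_force': 0.0, 'width': 0.09166401783572073}
side {'vfov': 45.19682085039337, 'cx': 315.13736703540997, 'cy': 237.93346915997714, 'dist_coeffs': array([-0.12437774,  0.        ,  0.        ,  0.        ,  0.        ]), 'rvec': array([ 0.10464984, -2.71973115,  1.46878906]), 'tvec': array([0.48517139, 0.02549478, 1.60707884])}
top {'vfov': 54.65131818596449, 'cx': 327.31196826288357, 'cy': 238.17387660683406, 'dist_coeffs': array([-0.08050321,  0.        ,  0.        ,  0.        ,  0.        ]), 'rvec': array([ 2.14925822, -2.05468859,  0.22657506]), 'tvec': array([0.05629525, 0.48281061, 1.05621535])}
wrist {'vfov': 69.52456946728586, 'cx': 319.30526284342375, 'cy': 232.3547151145253, 'dist_coeffs': array([-0.03554629,  0.        ,  0.        ,  0.        ,  0.        ]), 'mount': array([[-3.12476398e-04, -9.53031602e-01, -3.02870712e-01,
         8.15468388e-02],
       [ 9.99999394e-01, -6.17609472e-04,  9.11693090e-04,
        -3.57214599e-04],
       [-1.05592815e-03, -3.02870244e-01,  9.53031217e-01,
        -1.75521133e-01],
       [ 0.00000000e+00,  0.00000000e+00,  0.00000000e+00,
         1.00000000e+00]])}
```

View pics/top0.png

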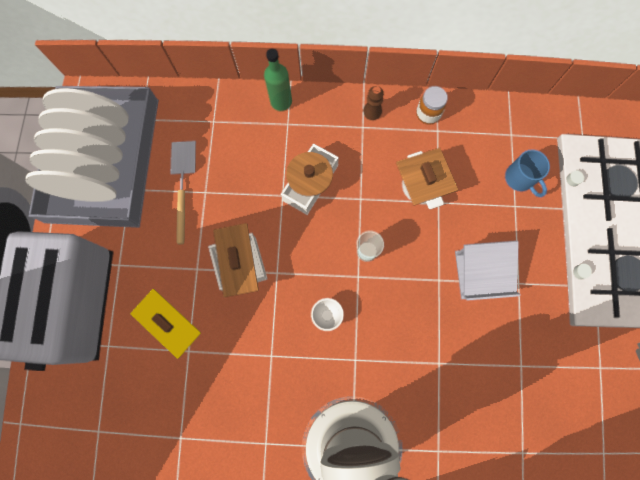

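View pics/side0.png

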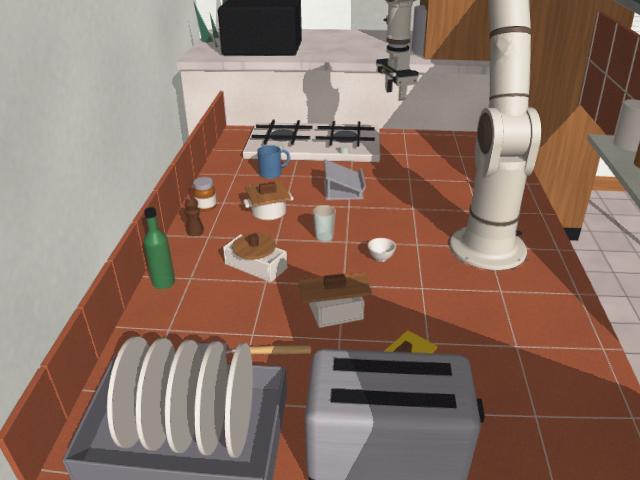

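The top view shows the round lid at (309,173) on the oblong dish, the oblong lid at (235,260) on the square dish, and the square lid at (427,177) on the round dish. It also shows the stand at (488,270), the tumbler at (370,246) and the yellow decoy at (165,323). The side view agrees with this.

```bash
cat > h.py <<'E'
import numpy as np, cv2
from scipy.spatial.transform import Rotation as R
from workcell import *
def cam(n, st=None):
    p=camera_params(n); f=240/np.tan(np.radians(p["vfov"])/2)
    K=np.array([[f,0,p["cx"]],[0,f,p["cy"]],[0,0,1]]); d=np.array(p["dist_coeffs"])
    if n!="wrist":
        Rm=cv2.Rodrigues(np.array(p["rvec"]))[0]; return K,d,Rm.T,-Rm.T@np.array(p["tvec"])
    w,x,y,z=st["ee_rot"]; T=np.eye(4); T[:3,:3]=R.from_quat([x,y,z,w]).as_matrix(); T[:3,3]=st["ee_pos"]
    M=T@np.array(p["mount"]); return K,d,M[:3,:3],M[:3,3]
def rays(c,px):
    K,d,Rw,o=c; u=cv2.undistortPoints(np.array(px,float).reshape(-1,1,2),K,d).reshape(-1,2)
    return o,np.c_[u,np.ones(len(u))]@Rw.T
def onplane(c,px,h):
    o,r=rays(c,px); return o+r*((h-o[2])/r[:,2])[:,None]
def proj(c,P):
    K,d,Rw,o=c; return cv2.projectPoints(np.array(P,float).reshape(-1,3),cv2.Rodrigues(Rw.T)[0],-Rw.T@o,K,d)[0].reshape(-1,2)
def blobs(mask,amin=30):
    cs,_=cv2.findContours(mask.astype(np.uint8),cv2.RETR_EXTERNAL,cv2.CHAIN_APPROX_NONE)
    return [c for c in cs if cv2.contourArea(c)>amin]
E
python3 - <<'E'
from h import *
t=cv2.imread("pics/top0.png"); s=cv2.imread("pics/side0.png")
a=cv2.resize(t[130:320,190:530],(800,447),interpolation=cv2.INTER_CUBIC)
cv2.imwrite("pics/topcrop.png",a)
b=cv2.resize(s[145:335,220:400],(568,600),interpolation=cv2.INTER_CUBIC); cv2.imwrite("pics/sidecrop.png",b)
hsv=cv2.cvtColor(t,cv2.COLOR_BGR2HSV)
for p in [(300,185),(320,180),(309,171),(225,250),(240,285),(234,258),(410,175),(440,190),(428,172),(250,220),(290,195),(490,270),(330,160)]:
    print(p,hsv[p[1],p[0]])
E
```

```text
(300, 185) [ 14 155 178]
(320, 180) [ 14 158 179]
(309, 171) [ 11 145 109]
(225, 250) [ 14 153 122]
(240, 285) [ 14 151 133]
(234, 258) [ 11 143  84]
(410, 175) [ 14 159 202]
(440, 190) [ 14 159 194]
(428, 172) [ 11 147 123]
(250, 220) [  8 159 144]
(290, 195) [ 17  24 192]
(490, 270) [150   5 205]
(330, 160) [ 18  23 134]
```

View pics/topcrop.png

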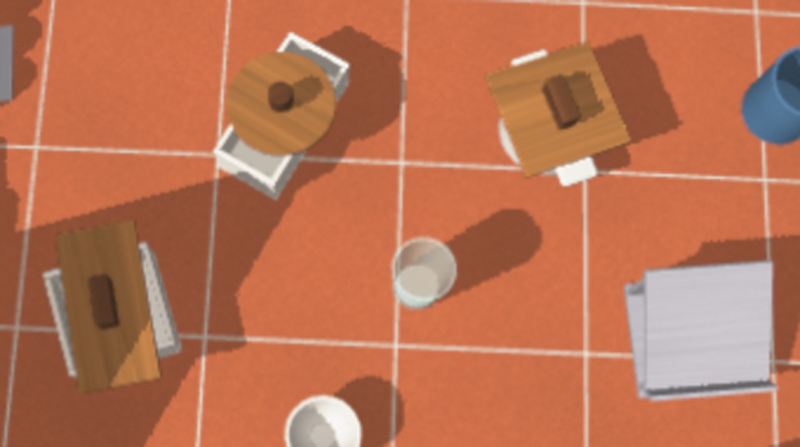

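View pics/sidecrop.png

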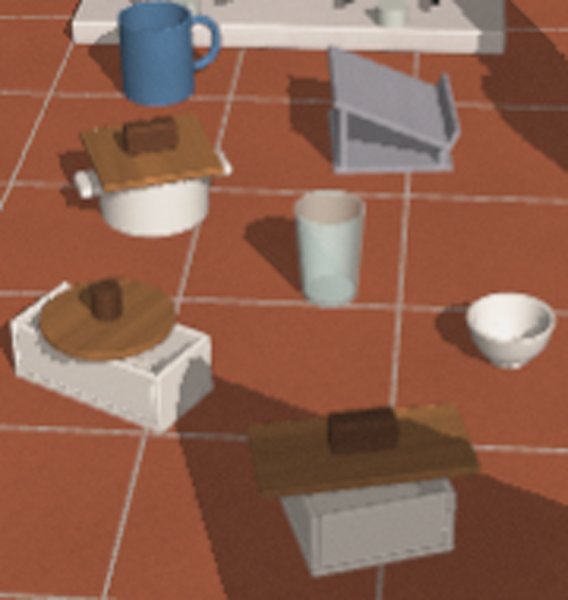

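The top crop shows the round knob at (280,95) and the stand's high edge from (645,272) to (772,262). The lip runs along about (640,398) to (775,388). The side crop confirms that the lip faces the robot, so the stand's +x is roughly world +x.

```bash
cat >> h.py <<'E'
def rect(P):
    (c,wh,a)=cv2.minAreaRect((np.array(P)[:,:2]*1000).astype(np.float32)); w,h=wh
    if w<h: w,h,a=h,w,a+90
    a=(a+90)%180-90
    return np.round(np.array(c)/1000,4),round(w,1),round(h,1),round(a,1)
E
python3 - <<'E'
from h import *
t=cv2.imread("pics/top0.png"); c=cam("top"); print("cam",c[3])
hsv=cv2.cvtColor(t,cv2.COLOR_BGR2HSV); H,S,V=cv2.split(hsv)
w=(H>=11)&(H<=17)&(S>110)&(S<185)&(V>40)
w=cv2.morphologyEx(w.astype(np.uint8),cv2.MORPH_OPEN,np.ones((3,3)))
for b in blobs(w,600):
    x,y,ww,hh=cv2.boundingRect(b)
    if y>330 or x<195 or x>460: continue
    P=onplane(c,b,.069); print((x,y,ww,hh),"plate",rect(P), "circ",np.round(cv2.minEnclosingCircle((P[:,:2]*1000).astype(np.float32))[0],1))
    m=np.zeros_like(w); cv2.drawContours(m,[b],-1,1,-1)
    k=m.astype(bool)&(H<=12)
    for bb in blobs(k,40): print("   handle px",cv2.boundingRect(bb),rect(onplane(c,bb,.097)))
cr=lambda L:[(x/2.353+190,y/2.353+130) for x,y in L]
print("stand hi",np.round(onplane(c,cr([(645,272),(772,262)]),.085),4))
print("stand lip",np.round(onplane(c,cr([(641,398),(775,388)]),.044),4))
print("tumbler",np.round(onplane(c,cr([(425,268)]),.09),4))
g=(S<40)&(V>120); g=cv2.morphologyEx(g.astype(np.uint8),cv2.MORPH_OPEN,np.ones((3,3)))
for b in blobs(g,300):
    x,y,ww,hh=cv2.boundingRect(b)
    if 440<x<530 and 220<y<310: print("stand blob",(x,y,ww,hh),[tuple(q[0]) for q in cv2.approxPolyDP(b,2,True)])
E
```

```text
cam [0.2375348  0.06631048 1.13624216]
(213, 223, 45, 74) plate (array([0.4159, 0.2911]), 164.7, 82.3, 14.2) circ [416.7 291. ]
   handle px (228, 247, 12, 22) (array([0.4151, 0.289 ]), 51.5, 22.4, 11.4)
(286, 152, 47, 44) plate (array([0.6362, 0.1297]), 112.2, 111.1, -87.5) circ [636.5 128.8]
   handle px (304, 165, 11, 12) (array([0.6327, 0.1284]), 27.8, 23.8, 2.5)
(396, 149, 62, 56) plate (array([ 0.6432, -0.1573]), 120.3, 119.5, -68.1) circ [ 642.7 -156.7]
   handle px (421, 162, 16, 23) (array([ 0.6407, -0.155 ]), 53.1, 25.8, 21.4)
stand hi [[ 0.4693 -0.2412  0.085 ]
 [ 0.4852 -0.3702  0.085 ]]
stand lip [[ 0.3489 -0.2471  0.044 ]
 [ 0.3642 -0.385   0.044 ]]
tumbler [[ 0.4626 -0.0227  0.09  ]]
stand blob (456, 241, 63, 58) [(np.int32(517), np.int32(241)), (np.int32(464), np.int32(245)), (np.int32(463), np.int32(249)), (np.int32(456), np.int32(251)), (np.int32(462), np.int32(298)), (np.int32(466), np.int32(295)), (np.int32(516), np.int32(291))]
```

```bash
cat >> h.py <<'E'
def tool(st=None):
    st=st or observe(); w,x,y,z=st["ee_rot"]; return np.array(st["ee_pos"]),R.from_quat([x,y,z,w])
def delta(pos,head,tilt=0,frm=None):
    """print tool shift cm, rotvec deg; head = heading of tool x (deg), tilt about tool y"""
    p,r=frm or tool(); h=np.radians(head)
    g=R.from_matrix(np.array([[np.cos(h),np.sin(h),0],[np.sin(h),-np.cos(h),0],[0,0,-1]]).T)*R.from_rotvec([0,tilt,0],degrees=True)
    print("shift",np.round(r.inv().apply(np.array(pos)-p)*100,2),"turn",np.round((r.inv()*g).as_rotvec(degrees=True),1)); return np.array(pos),g
E
python3 - <<'E'
from h import *
delta([.635,.129,.21],6.7)
E
```

```text
shift [ 6.345e+01 -5.179e+01 -2.000e-02] turn [-0.1  0.  16.5]
```

```bash
python3 -m jog '[{"xyz":[6,-5,0],"angular":[0,0,5],"gripper":7},{"xyz":[32,-26,0],"angular":[0,0,16.5],"gripper":7},{"xyz":[63.5,-51.8,0],"angular":[0,0,16.5],"gripper":7},{"xyz":[63.5,-51.8,0],"angular":[0,0,16.5],"gripper":7},{"xyz":[63.5,-51.8,0],"angular":[0,0,16.5],"gripper":7},{"xyz":[63.5,-51.8,0],"angular":[0,0,16.5],"gripper":7},{"xyz":[63.5,-51.8,0],"angular":[0,0,16.5],"gripper":7},{"xyz":[63.5,-51.8,0],"angular":[0,0,16.5],"gripper":7},{"xyz":[63.5,-51.8,0],"angular":[0,0,16.5],"gripper":7},{"xyz":[63.5,-51.8,0],"angular":[0,0,16.5],"gripper":7}]' 25; python3 -c "
from h import *
delta([.635,.129,.21],6.7)"
```

```text
t: 1.4
ee_pos: [0.5461, -0.042, 0.2098]
ee_rot: [0.0, 0.998, 0.058, 0.0]
ft_force: [0.5, -0.8, -0.2]
width: 0.0699
gripper_force: 0.0
shift [ 10.82 -15.95  -0.02] turn [ 0. -0. -0.]
```

```bash
python3 -m jog '[{"xyz":[10.8,-15.9,0],"angular":[0,0,0],"gripper":7},{"xyz":[10.8,-15.9,0],"angular":[0,0,0],"gripper":7},{"xyz":[10.8,-15.9,0],"angular":[0,0,0],"gripper":7},{"xyz":[10.8,-15.9,0],"angular":[0,0,0],"gripper":7},{"xyz":[10.8,-15.9,0],"angular":[0,0,0],"gripper":7},{"xyz":[10.8,-15.9,0],"angular":[0,0,0],"gripper":7}]'; python3 -c "
from h import *
s=observe(); im=get_image('wrist')[:,:,::-1].copy(); cv2.imwrite('pics/w1.png',im); c=cam('wrist',s)
q=proj(c,[[.635,.129,.097]]);print(q)
for x,y in q: cv2.circle(im,(int(x),int(y)),3,(255,0,0),-1)
cv2.imwrite('pics/w1a.png',im)"
```

```text
t: 2.15
ee_pos: [0.634, 0.1244, 0.2095]
ee_rot: [0.001, 0.998, 0.057, -0.0]
ft_force: [0.4, 0.4, -0.5]
width: 0.0698
gripper_force: 0.0
[[313.77296158 219.59618202]]
```

View pics/w1a.png

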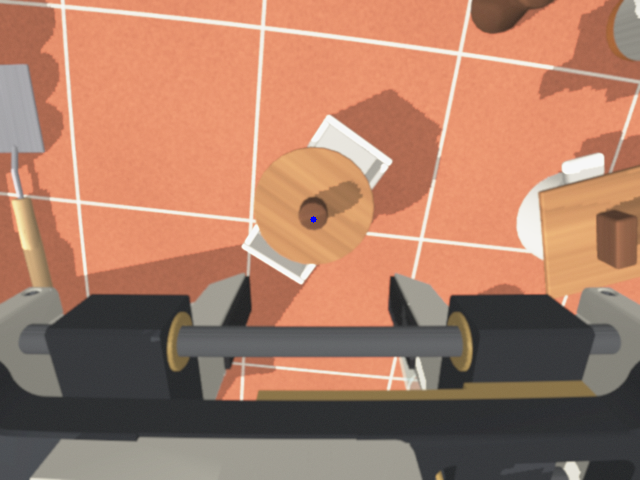

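The wrist view shows the knob at about (313,215), and the predicted point falls on its top face. Next I descend and grasp.

```bash
python3 -m jog '[{"xyz":[0,0,3],"angular":[0,0,0],"gripper":7},{"xyz":[0,0,8],"angular":[0,0,0],"gripper":7},{"xyz":[0,0,11.5],"angular":[0,0,0],"gripper":7},{"xyz":[0,0,11.5],"angular":[0,0,0],"gripper":7},{"xyz":[0,0,11.5],"angular":[0,0,0],"gripper":7},{"xyz":[0,0,11.5],"angular":[0,0,0],"gripper":7},{"xyz":[0,0,11.5],"angular":[0,0,0],"gripper":1},{"xyz":[0,0,11.5],"angular":[0,0,0],"gripper":1},{"xyz":[0,0,11.5],"angular":[0,0,0],"gripper":1},{"xyz":[0,0,11.5],"angular":[0,0,0],"gripper":1}]' 25
```

```text
t: 3.45
ee_pos: [0.6342, 0.127, 0.0948]
ee_rot: [0.0, 0.998, 0.058, 0.0]
ft_force: [0.8, -0.6, -0.3]
width: 0.0344
gripper_force: 0.0
```

```bash
python3 -m jog '[{"xyz":[0,0,0],"angular":[0,0,0],"gripper":1},{"xyz":[0,0,0],"angular":[0,0,0],"gripper":1},{"xyz":[0,0,0],"angular":[0,0,0],"gripper":1},{"xyz":[0,0,-2],"angular":[0,0,0],"gripper":1},{"xyz":[0,0,-6],"angular":[0,0,0],"gripper":1},{"xyz":[0,0,-14],"angular":[0,0,0],"gripper":1},{"xyz":[0,0,-14],"angular":[0,0,0],"gripper":1},{"xyz":[0,0,-14],"angular":[0,0,0],"gripper":1},{"xyz":[0,0,-14],"angular":[0,0,0],"gripper":1}]' 25; python3 -c "
from h import *
im=get_image('top')[:,:,::-1]; cv2.imwrite('pics/t1.png',im)
# hold point: lid origin along tool z from TCP
lz=.0948-.055; o=np.array([.417,-.311,.0]); h=np.radians(6.7); x=np.array([np.cos(h),np.sin(h),0]); a=np.radians(25); n=-np.sin(a)*x+np.array([0,0,np.cos(a)]); up=np.cos(a)*x+np.array([0,0,np.sin(a)])
T=o+[0,0,.054]+up*.005+n*(lz+.004); print(T)
f=delta(T+np.array([0,0,.14]),6.7); f=delta(T+n*.06,6.7,25,f); delta(T,6.7,25,f)"
```

```text
t: 4.58
ee_pos: [0.6332, 0.1264, 0.2334]
ee_rot: [0.0, 0.998, 0.058, -0.001]
ft_force: [-1.0, -0.3, -0.3]
width: 0.01
gripper_force: 0.0
[ 0.40311633 -0.31263096  0.09580937]
shift [-27.95  40.92  -0.18] turn [ 0.   0.2 -0. ]
shift [-2.54  0.    8.56] turn [ 0. 25. -0.]
shift [-0. -0.  6.] turn [0. 0. 0.]
```

Nothing was grasped: the fingers closed to 10 mm. I'll look.

```bash
python3 -c "
from h import *
s=observe(); im=get_image('wrist')[:,:,::-1].copy(); c=cam('wrist',s)
for P in [[.635,.129,.097],[.635,.129,.069],s['ee_pos'],np.array(s['ee_pos'])-[0,0,.022]]:
    q=proj(c,[P])[0];print(q); cv2.circle(im,(int(q[0]),int(q[1])),3,(255,0,0),-1)
b=cv2.imread('pics/t1.png')[130:250,250:410]
im=np.vstack([cv2.resize(im,(480,360)),cv2.resize(b,(480,360))[:240]]); cv2.imwrite('pics/w2.png',im)"
```

```text
[316.45146257 211.67927396]
[316.62504174 204.74541208]
[319.25694607 276.55093238]
[319.20301664 261.29283795]
```

View pics/w2.png

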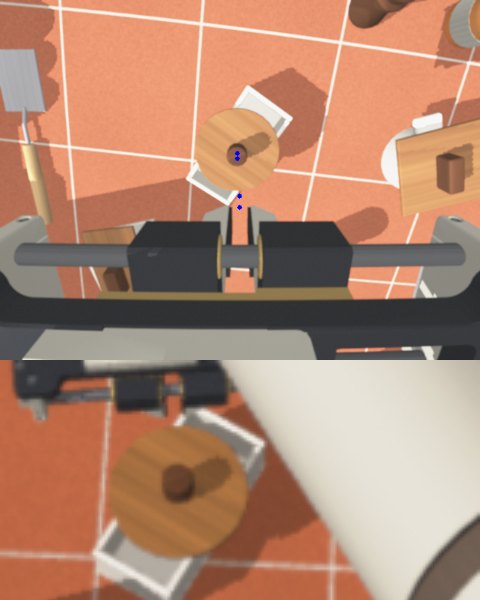

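The top view shows the lid untouched, with the knob still at its place. In the wrist view the finger ends appear nearer to the camera than the stated tip position projects. I'll zoom on the fingers and triangulate the knob height.

```bash
python3 -c "
from h import *
s=observe(); p,r=tool(s); c=cam('wrist',s)
s1=dict(s)
im=cv2.imread('pics/w1.png')
a=im[240:400,180:460].copy()
s0=dict(s); s0['ee_pos']=np.array([.634,.1244,.2095]); c0=cam('wrist',s0)
im2=cv2.resize(a,None,fx=2.8,fy=2.8,interpolation=cv2.INTER_CUBIC)
for z in [-.02,0,.022]:
  for y in [-.035,.035]:
    for x in [-.0095,.0095]:
      q=proj(c0,[s0['ee_pos']+r.apply([x,y,z])])[0]; print(z,y,x,q.round()); cv2.circle(im2,tuple(int(v) for v in (q-[180,240])*2.8),3,(255,0,0) if z>0 else (0,255,0) if z==0 else (0,0,255),-1)
cv2.imwrite('pics/f1.png',im2)
print(tool(s))
# knob triangulation: top view vs side view
S=cv2.imread('pics/side0.png'); H,Sa,V=cv2.split(cv2.cvtColor(S,cv2.COLOR_BGR2HSV)); sub=(H<=12)&(V<100); m=np.zeros_like(sub); m[228:250,240:268]=sub[228:250,240:268]
for b in blobs(m,20): print('side knob',cv2.boundingRect(b))
print(proj(cam('side'),[[.635,.129,.097],[.635,.129,.069]]))
"
```

```text
-0.02 -0.035 -0.0095 [251. 310.]
-0.02 -0.035 0.0095 [248. 276.]
-0.02 0.035 -0.0095 [388. 310.]
-0.02 0.035 0.0095 [390. 276.]
0 -0.035 -0.0095 [257. 292.]
0 -0.035 0.0095 [255. 261.]
0 0.035 -0.0095 [381. 292.]
0 0.035 0.0095 [383. 261.]
0.022 -0.035 -0.0095 [263. 276.]
0.022 -0.035 0.0095 [262. 247.]
0.022 0.035 -0.0095 [375. 275.]
0.022 0.035 0.0095 [377. 247.]
(array([0.63304405, 0.12643486, 0.23276551]), Rotation.from_matrix(array([[ 9.93176801e-01,  1.16568756e-01, -3.40118200e-03],
                            [ 1.16567102e-01, -9.93182585e-01, -6.81258307e-04],
                            [-3.45740817e-03,  2.80144016e-04, -9.99993984e-01]])))
side knob (247, 234, 12, 12)
[[253.73609424 234.79777767]
 [254.4740627  243.76336359]]
```

View pics/f1.png

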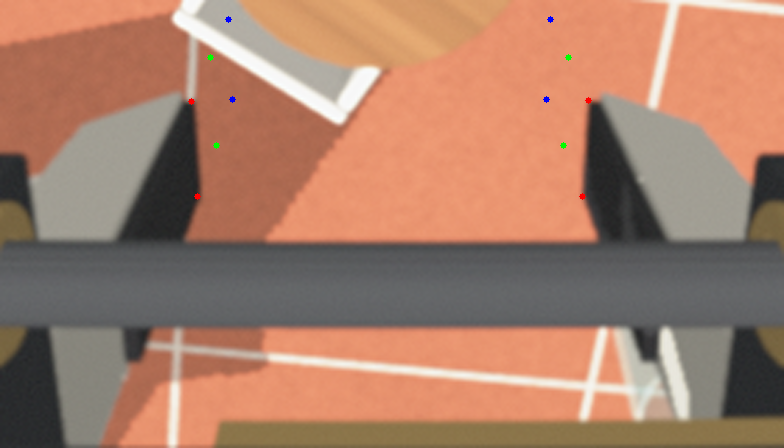

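The knob's height and place agree between the side and top views. The wrist image shows the fingertips really sit about 20 mm behind the reported TCP (the red points match exactly), not 22 mm ahead. The fingers therefore closed above the knob, and I'll descend about 40 mm lower.

```bash
python3 -m jog '[{"xyz":[0.2,-0.2,3],"angular":[0,0,0],"gripper":7},{"xyz":[0.2,-0.2,7],"angular":[0,0,0],"gripper":7},{"xyz":[0.2,-0.2,10],"angular":[0,0,0],"gripper":7},{"xyz":[0.2,-0.2,12],"angular":[0,0,0],"gripper":7},{"xyz":[0.2,-0.2,12],"angular":[0,0,0],"gripper":7},{"xyz":[0.2,-0.2,14],"angular":[0,0,0],"gripper":7},{"xyz":[0.2,-0.2,16],"angular":[0,0,0],"gripper":7},{"xyz":[0.2,-0.2,17],"angular":[0,0,0],"gripper":7},{"xyz":[0.2,-0.2,17.5],"angular":[0,0,0],"gripper":7},{"xyz":[0.2,-0.2,17.7],"angular":[0,0,0],"gripper":7}]' 25;  python3 -m jog '[{"xyz":[0,0,0],"angular":[0,0,0],"gripper":1},{"xyz":[0,0,0],"angular":[0,0,0],"gripper":1},{"xyz":[0,0,0],"angular":[0,0,0],"gripper":1},{"xyz":[0,0,0],"angular":[0,0,0],"gripper":1},{"xyz":[0,0,0],"angular":[0,0,0],"gripper":1},{"xyz":[0,0,0],"angular":[0,0,0],"gripper":1},{"xyz":[0,0,0],"angular":[0,0,0],"gripper":1},{"xyz":[0,0,0],"angular":[0,0,0],"gripper":1}]' 25
```

```text
t: 5.92
ee_pos: [0.6361, 0.1294, 0.0577]
ee_rot: [-0.0, 0.998, 0.058, 0.0]
ft_force: [0.6, 0.8, -0.8]
width: 0.0699
gripper_force: 0.0
t: 6.92
ee_pos: [0.636, 0.1293, 0.058]
ee_rot: [-0.0, 0.998, 0.058, 0.0]
ft_force: [0.8, 0.8, 1.2]
width: 0.0252
gripper_force: 25.0
```

```bash
python3 -m jog '[{"xyz":[0,0,-1],"angular":[0,0,0],"gripper":1},{"xyz":[0,0,-4],"angular":[0,0,0],"gripper":1},{"xyz":[0,0,-10],"angular":[0,0,0],"gripper":1},{"xyz":[0,0,-14],"angular":[0,0,0],"gripper":1},{"xyz":[0,0,-14],"angular":[0,0,0],"gripper":1},{"xyz":[0,0,-14],"angular":[0,0,0],"gripper":1}]' 25; cat >> h.py <<'E'
def stand(T_off=0.003,back=.005,gap=.004):
    o=np.array([.417,-.311,.054]); h=np.radians(6.7); x=np.array([np.cos(h),np.sin(h),0]); a=np.radians(25); n=-np.sin(a)*x+np.array([0,0,np.cos(a)]); up=np.cos(a)*x+np.array([0,0,np.sin(a)])
    return o+up*back+n*(T_off+gap),n
E
python3 -c "
from h import *
T,n=stand();print(T)
f=delta(T+np.array([0,0,.12]),6.7); f=delta(T+n*.06,6.7,25,f); delta(T,6.7,25,f)
im=get_image('top')[:,:,::-1]; cv2.imwrite('pics/t2.png',im)"
```

```text
t: 7.68
ee_pos: [0.6353, 0.1287, 0.1973]
ee_rot: [0.0, 0.998, 0.058, -0.0]
ft_force: [-0.9, -0.4, -2.2]
width: 0.0253
gripper_force: 25.0
[ 0.41856247 -0.31081645  0.06245725]
shift [-26.65  41.13   1.54] turn [ 0.   0.1 -0. ]
shift [-2.54  0.    6.56] turn [ 0. 25. -0.]
shift [-0. -0.  6.] turn [0. 0. 0.]
```

```bash
python3 -m jog '[{"xyz":[-3,4,0],"angular":[0,0,0],"gripper":1},{"xyz":[-7,11,0],"angular":[0,0,0],"gripper":1},{"xyz":[-10,15.5,0],"angular":[0,0,0],"gripper":1},{"xyz":[-13,20,0],"angular":[0,0,0],"gripper":1},{"xyz":[-16,25,0],"angular":[0,0,0],"gripper":1},{"xyz":[-19,29.5,0],"angular":[0,0,0],"gripper":1},{"xyz":[-22,34,0],"angular":[0,0,0],"gripper":1},{"xyz":[-25,38.5,0.8],"angular":[0,0,0],"gripper":1},{"xyz":[-26.6,41.1,1.5],"angular":[0,0,0],"gripper":1},{"xyz":[-26.6,41.1,1.5],"angular":[0,0,0],"gripper":1}]' 30; python3 -m jog '[{"xyz":[0,0,0],"angular":[0,0,0],"gripper":1},{"xyz":[-0.5,0,1],"angular":[0,7,0],"gripper":1},{"xyz":[-1.5,0,3],"angular":[0,16,0],"gripper":1},{"xyz":[-2.5,0,5],"angular":[0,25,0],"gripper":1},{"xyz":[-2.5,0,6.5],"angular":[0,25,0],"gripper":1},{"xyz":[-2.5,0,6.5],"angular":[0,25,0],"gripper":1},{"xyz":[-2.5,0,6.5],"angular":[0,25,0],"gripper":1}]'; python3 -c "
from h import *
T,n=stand(); delta(T,6.7,25)"
```

```text
t: 8.98
ee_pos: [0.4162, -0.3122, 0.1805]
ee_rot: [-0.001, 0.998, 0.055, -0.002]
ft_force: [-0.0, 0.4, -1.5]
width: 0.025
gripper_force: 30.0
t: 9.85
ee_pos: [0.3965, -0.3123, 0.1188]
ee_rot: [-0.013, 0.974, 0.058, 0.216]
ft_force: [-0.9, 0.1, -0.7]
width: 0.0255
gripper_force: 30.0
shift [-0.39  0.11  6.04] turn [-0.  -0.   0.1]
```

```bash
python3 -m jog '[{"xyz":[-0.3,0.1,2],"angular":[0,0,0],"gripper":1},{"xyz":[-0.3,0.1,4],"angular":[0,0,0],"gripper":1},{"xyz":[-0.3,0.1,5],"angular":[0,0,0],"gripper":1},{"xyz":[-0.3,0.1,5.7],"angular":[0,0,0],"gripper":1},{"xyz":[-0.3,0.1,6],"angular":[0,0,0],"gripper":1},{"xyz":[-0.3,0.1,6],"angular":[0,0,0],"gripper":1},{"xyz":[-0.3,0.1,6],"angular":[0,0,0],"gripper":1},{"xyz":[-0.3,0.1,6],"angular":[0,0,0],"gripper":1}]'; python3 -c "
from h import *
T,n=stand(); delta(T,6.7,25)
s=cv2.resize(get_image('side')[130:230,270:430],(480,300),interpolation=cv2.INTER_CUBIC)[:,:,::-1]
w=cv2.resize(get_image('wrist'),(480,360))[:300,:,::-1]
cv2.imwrite('pics/st1.png',np.vstack([s,w]))"
```

```text
t: 10.85
ee_pos: [0.4173, -0.3116, 0.0624]
ee_rot: [-0.012, 0.975, 0.057, 0.216]
ft_force: [0.6, 0.1, -0.7]
width: 0.0253
gripper_force: 30.0
shift [ 0.12 -0.07  0.05] turn [ 0. -0. -0.]
```

View pics/st1.png

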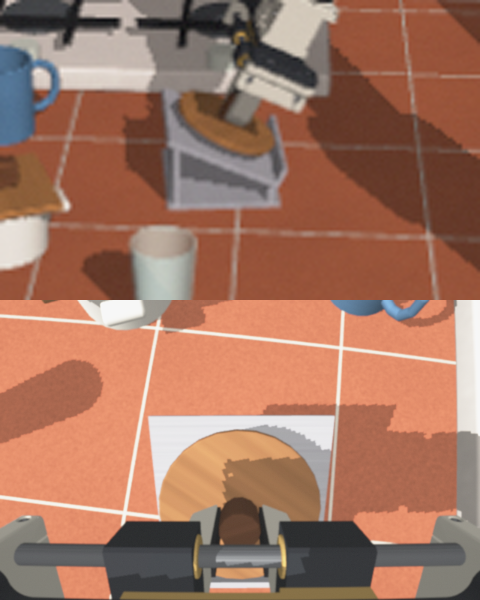

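The side view shows the lid parallel to the slope with its lower edge just above the lip. In the wrist view it is centred across the stand. I'll lower it the last few millimetres, release, and retreat.

```bash
python3 -m jog '[{"xyz":[-0.1,0,0.2],"angular":[0,0,0],"gripper":1},{"xyz":[-0.2,0,0.4],"angular":[0,0,0],"gripper":1},{"xyz":[-0.2,0,0.4],"angular":[0,0,0],"gripper":1},{"xyz":[-0.2,0,0.4],"angular":[0,0,0],"gripper":1}]'; python3 -m jog '[{"xyz":[0,0,0],"angular":[0,0,0],"gripper":4},{"xyz":[0,0,0],"angular":[0,0,0],"gripper":5},{"xyz":[0,0,0],"angular":[0,0,0],"gripper":6},{"xyz":[0,0,0],"angular":[0,0,0],"gripper":7},{"xyz":[0,0,0],"angular":[0,0,0],"gripper":7},{"xyz":[0,0,-2],"angular":[0,0,0],"gripper":7},{"xyz":[0,0,-5],"angular":[0,0,0],"gripper":7},{"xyz":[0,0,-10],"angular":[0,0,0],"gripper":7},{"xyz":[0,0,-10],"angular":[0,0,0],"gripper":7}]'; python3 -c "
from h import *
delta([.415,.29,.21],14)
s=cv2.resize(get_image('side')[130:230,270:430],(480,300),interpolation=cv2.INTER_CUBIC)[:,:,::-1]
S=observe(); W=get_image('wrist')[:,:,::-1]; c=cam('wrist',S); cv2.imwrite('pics/w3.png',W); np.save('w3.npy',np.r_[S['ee_pos'],S['ee_rot']])
w=cv2.resize(W,(480,360))[:300]
cv2.imwrite('pics/st2.png',np.vstack([s,w])); print(proj(c,[stand(.042,0,0)[0]]))"
```

```text
t: 11.45
ee_pos: [0.4173, -0.3112, 0.0576]
ee_rot: [-0.013, 0.975, 0.057, 0.216]
ft_force: [-0.6, -0.7, -0.4]
width: 0.025
gripper_force: 30.0
t: 12.58
ee_pos: [0.3747, -0.3193, 0.1507]
ee_rot: [-0.009, 0.975, 0.056, 0.216]
ft_force: [0.4, -0.3, -0.1]
width: 0.0701
gripper_force: 0.0
shift [ 12.51 -60.05  -1.09] turn [  2.  -24.9  -7.3]
[[315.70228316 242.51626172]]
```

View pics/st2.png

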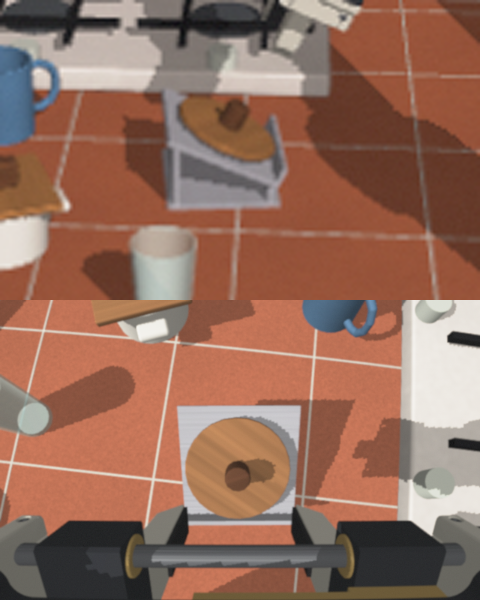

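The round lid is resting against the lip with its knob within a few pixels of the predicted place, so it can stay there. I'll measure the open oblong dish from the top view and travel to the oblong lid.

```bash
cat >> h.py <<'E'
def whites(c,t,box,h,smax=45,vmin=90,amin=150):
    H,S,V=cv2.split(cv2.cvtColor(t,cv2.COLOR_BGR2HSV)); g=((S<smax)&(V>vmin)).astype(np.uint8)
    m=np.zeros_like(g); x0,y0,x1,y1=box; m[y0:y1,x0:x1]=g[y0:y1,x0:x1]; m=cv2.morphologyEx(m,cv2.MORPH_CLOSE,np.ones((5,5)))
    for b in blobs(m,amin):
        P=onplane(c,b,h); print("white px",cv2.boundingRect(b),rect(P), "circ",np.round(cv2.minEnclosingCircle((P[:,:2]*1000).astype(np.float32))[0],1))
E
python3 -c "
from h import *
t=get_image('top')[:,:,::-1].copy(); cv2.imwrite('pics/t3.png',t); c=cam('top')
whites(c,t,(270,130,350,225),.055)
cv2.imwrite('pics/t3c.png',cv2.resize(t[135:225,270:360],(540,540),interpolation=cv2.INTER_CUBIC))
f=delta([.48,.0,.23],10); delta([.4155,.29,.2],13.5,0,f)"
```

```text
white px (281, 144, 57, 70) (array([0.6293, 0.1277]), 166.6, 82.8, -28.5) circ [629.6 127.2]
shift [ 16.24 -30.17  -1.48] turn [  0.7 -25.   -3.3]
shift [ -1.32 -29.68   3.  ] turn [ 0.   0.  -3.5]
```

View pics/t3c.png

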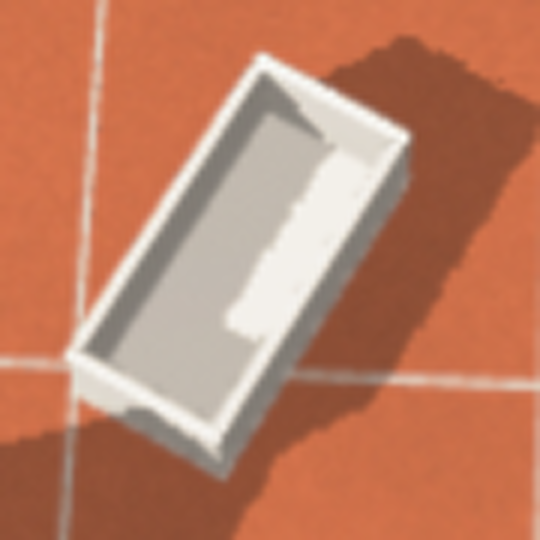

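The crop shows the oblong dish's outer rim corners at (258,55), (410,135), (220,443) and (70,352). I'll cast these onto z = 55 mm while moving towards the oblong lid.

```bash
python3 -c "
from h import *
q=np.array([(258,55),(410,135),(220,443),(70,352)])/6+[270-.4,135-.4]
P=onplane(cam('top'),q,.055)[:,:2]; print(P.round(4),P.mean(0).round(4),np.linalg.norm(np.diff(P,axis=0),axis=1))
d=P[1]-P[2]; e=P[0]-P[3]; print(np.degrees(np.arctan2(d[1],d[0])),np.degrees(np.arctan2(e[1],e[0])))"
python3 -m jog '[{"xyz":[2,-4,-1.5],"angular":[0,-5,0],"gripper":7},{"xyz":[5,-9,-1.5],"angular":[0,-14,-1],"gripper":7},{"xyz":[9,-15,-1.5],"angular":[0.7,-25,-3.3],"gripper":7},{"xyz":[12,-21,-1.5],"angular":[0.7,-25,-3.3],"gripper":7},{"xyz":[16.2,-30.2,-1.5],"angular":[0.7,-25,-3.3],"gripper":7},{"xyz":[16.2,-30.2,-1.5],"angular":[0.7,-25,-3.3],"gripper":7},{"xyz":[16.2,-30.2,-1.5],"angular":[0.7,-25,-3.3],"gripper":7},{"xyz":[16.2,-30.2,-1.5],"angular":[0.7,-25,-3.3],"gripper":7}]'
python3 -c "
from h import *
delta([.4155,.29,.2],13.5)"
```

```text
[[0.7202 0.1257]
 [0.6872 0.0608]
 [0.5509 0.1322]
 [0.5867 0.1953]] [0.6362 0.1285] [0.07280166 0.15386694 0.07261028]
-27.618809477702627 -27.53238068227191
t: 13.72
ee_pos: [0.48, 0.0045, 0.2297]
ee_rot: [-0.001, 0.996, 0.091, -0.0]
ft_force: [-0.4, -0.3, -0.2]
width: 0.0701
gripper_force: 0.0
shift [ -1.14 -29.24   3.03] turn [-0.1  0.  -3. ]
```

```bash
python3 -m jog '[{"xyz":[0,-4,1],"angular":[0,0,-3],"gripper":7},{"xyz":[0,-10,3],"angular":[0,0,-3],"gripper":7},{"xyz":[-0.5,-16,3],"angular":[0,0,-3],"gripper":7},{"xyz":[-1,-23,3],"angular":[0,0,-3],"gripper":7},{"xyz":[-1.2,-29.2,3],"angular":[0,0,-3],"gripper":7},{"xyz":[-1.2,-29.2,3],"angular":[0,0,-3],"gripper":7},{"xyz":[-1.2,-29.2,3],"angular":[0,0,-3],"gripper":7},{"xyz":[-1.2,-29.2,3],"angular":[0,0,-3],"gripper":7}]'
python3 -c "
from h import *
s=observe(); im=get_image('wrist')[:,:,::-1].copy(); cv2.imwrite('pics/w4.png',im); c=cam('wrist',s)
h=np.radians(13.5)
C=np.array([.4155,.29]); x=np.array([np.cos(h),np.sin(h)]); y=np.array([-x[1],x[0]])
for a in(-1,1):
  for b in (-1,1):
    q=proj(c,[np.r_[C+a*.025*x+b*.01*y,.097]])[0]; cv2.circle(im,tuple(int(v) for v in q),2,(255,0,0),-1)
    q=proj(c,[np.r_[C+a*.082*x+b*.041*y,.069]])[0]; cv2.circle(im,tuple(int(v) for v in q),2,(0,255,0),-1)
cv2.imwrite('pics/w4a.png',im[:330]); delta([.4155,.29,.058],13.5)"
```

```text
t: 14.72
ee_pos: [0.4177, 0.283, 0.1993]
ee_rot: [0.001, 0.994, 0.112, -0.001]
ft_force: [0.8, -0.3, -0.4]
width: 0.0698
gripper_force: 0.0
shift [-0.05 -0.75 14.16] turn [ 0.1  0.1 -0.7]
```

View pics/w4a.png

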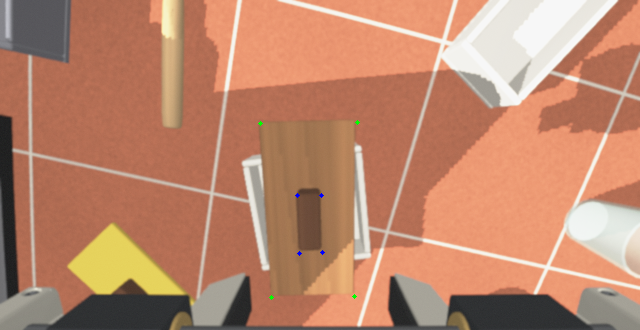

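The predicted handle (blue) and plate (green) corners lie on the lid's corners in the wrist view. I'll descend and grasp.

```bash
python3 -m jog '[{"xyz":[0,0,0],"angular":[0,0,0],"gripper":5},{"xyz":[0,0,4],"angular":[0,0,-0.5],"gripper":5},{"xyz":[0,0,8],"angular":[0,0,-0.5],"gripper":5},{"xyz":[0,0,12],"angular":[0,0,-0.5],"gripper":5},{"xyz":[0,0,13.7],"angular":[0,0,-0.5],"gripper":5},{"xyz":[0,0,14.1],"angular":[0,0,-0.5],"gripper":5},{"xyz":[0,0,14.1],"angular":[0,0,-0.5],"gripper":5},{"xyz":[0,0,14.1],"angular":[0,0,-0.5],"gripper":5}]' 30;  python3 -m jog '[{"xyz":[0,0,0],"angular":[0,0,0],"gripper":1},{"xyz":[0,0,0],"angular":[0,0,0],"gripper":1},{"xyz":[0,0,0],"angular":[0,0,0],"gripper":1},{"xyz":[0,0,0],"angular":[0,0,0],"gripper":1},{"xyz":[0,0,0],"angular":[0,0,0],"gripper":1},{"xyz":[0,0,0],"angular":[0,0,0],"gripper":1}]' 30; python3 -c "
from h import *
delta([.4155,.29,.058],13.5)"
```

```text
t: 15.78
ee_pos: [0.418, 0.2861, 0.0606]
ee_rot: [-0.0, 0.993, 0.118, 0.001]
ft_force: [-0.7, -0.0, 0.1]
width: 0.0499
gripper_force: 0.0
t: 16.52
ee_pos: [0.4171, 0.2863, 0.0596]
ee_rot: [-0.0, 0.993, 0.118, 0.0]
ft_force: [-1.2, 2.6, 4.7]
width: 0.0197
gripper_force: 30.0
shift [-0.07 -0.39  0.16] turn [-0.  -0.   0.1]
```

```bash
python3 -m jog '[{"xyz":[0,0,-1],"angular":[0,0,0],"gripper":1},{"xyz":[0,0,-4],"angular":[0,0,0],"gripper":1},{"xyz":[0,0,-9],"angular":[0,0,0],"gripper":1},{"xyz":[0,0,-13],"angular":[0,0,0],"gripper":1},{"xyz":[0,0,-13],"angular":[0,0,0],"gripper":1},{"xyz":[0,0,-13],"angular":[0,0,0],"gripper":1}]' 30; python3 -c "
from h import *
delta([.6362,.1285,.16],-27.6)"
```

```text
t: 17.27
ee_pos: [0.4165, 0.284, 0.1884]
ee_rot: [0.001, 0.993, 0.117, -0.001]
ft_force: [0.0, -1.3, -2.0]
width: 0.0203
gripper_force: 30.0
shift [17.74 20.23  2.86] turn [ 0.2  0.  41.1]
```

```bash
python3 -m jog '[{"xyz":[2,2,0],"angular":[0,0,4],"gripper":1},{"xyz":[5,6,0],"angular":[0,0,13],"gripper":1},{"xyz":[9,10,0],"angular":[0,0,23],"gripper":1},{"xyz":[13,15,0],"angular":[0,0,33],"gripper":1},{"xyz":[16,18,1],"angular":[0,0,41],"gripper":1},{"xyz":[17.7,20.2,2.8],"angular":[0,0,41],"gripper":1},{"xyz":[17.7,20.2,2.8],"angular":[0,0,41],"gripper":1},{"xyz":[17.7,20.2,2.8],"angular":[0,0,41],"gripper":1},{"xyz":[17.7,20.2,2.8],"angular":[0,0,41],"gripper":1},{"xyz":[17.7,20.2,2.8],"angular":[0,0,41],"gripper":1}]'; python3 -c "
from h import *
delta([.6362,.1285,.16],-27.6)
s=observe(); im=get_image('wrist')[:,:,::-1].copy(); cv2.imwrite('pics/w5.png',im); c=cam('wrist',s)
p,r=tool(s); w=p[2]-.0046+.014
H,S,V=cv2.split(cv2.cvtColor(im,cv2.COLOR_BGR2HSV)); print(w)
a=np.radians(-27.6); C=np.array([.6362,.1285]); x=np.array([np.cos(a),np.sin(a)]); y=np.array([-x[1],x[0]])
for i in(-1,1):
  for j in (-1,1):
    q=proj(c,[np.r_[C+i*.078*x+j*.037*y,.055]])[0]; cv2.circle(im,tuple(int(v) for v in q),3,(255,0,0),-1)
    q=proj(c,[np.r_[p[:2],w]+r.apply([i*.082,j*.041,0])])[0]; cv2.circle(im,tuple(int(v) for v in q),3,(0,255,0),-1); print(i,j,q)
t=get_image('top')[:,:,::-1].copy(); cv2.imwrite('pics/t4.png',t)
b=cv2.resize(t[215:305,205:275],(350,450),interpolation=cv2.INTER_CUBIC)
o=np.zeros((480,800,3),np.uint8); o[:360,:450]=cv2.resize(im[:,80:560],(450,450))[:360]; o[:450,450:]=b; cv2.imwrite('pics/c5.png',o)"
```

```text
t: 18.52
ee_pos: [0.6361, 0.1314, 0.1619]
ee_rot: [0.0, 0.972, -0.237, 0.0]
ft_force: [-0.1, 0.7, -2.3]
width: 0.0197
gripper_force: 30.0
shift [0.15 0.26 0.19] turn [-0.  -0.   0.2]
0.17132241799761294
-1 -1 [251.07588988 406.55241246]
-1 1 [386.12884743 406.41732669]
1 -1 [229.19642528 122.42308551]
1 1 [407.3308062  122.35344367]
```

View pics/c5.png

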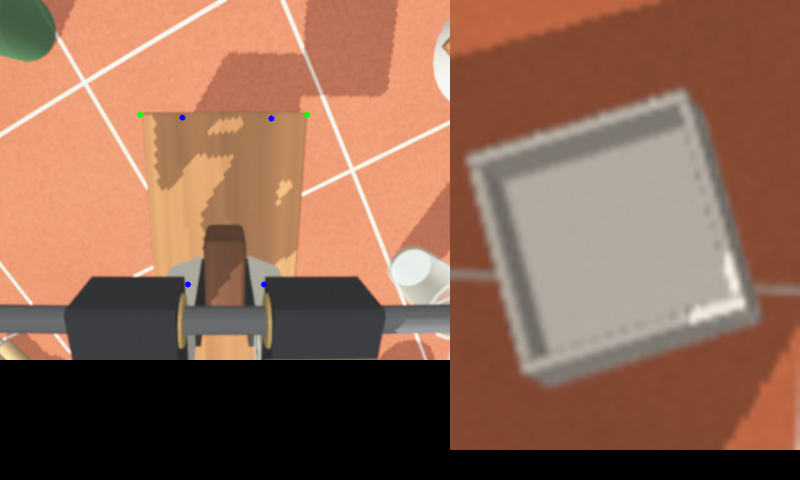

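The lid's front corners, at (140,114) and (308,114), coincide with the prediction, so it is centred in the hand. The right panel shows the open square dish with rim corners at about (685,90), (468,160), (528,370) and (746,305). I'll lower the oblong lid.

```bash
python3 -m jog '[{"xyz":[0.1,0.2,3],"angular":[0,0,0],"gripper":1},{"xyz":[0.1,0.2,6],"angular":[0,0,0],"gripper":1},{"xyz":[0.1,0.2,8.5],"angular":[0,0,0],"gripper":1},{"xyz":[0.1,0.2,9.5],"angular":[0,0,0],"gripper":1},{"xyz":[0.1,0.2,9.5],"angular":[0,0,0],"gripper":1},{"xyz":[0.1,0.2,9.5],"angular":[0,0,0],"gripper":1}]'; python3 -c "
from h import *
delta([.6362,.1285,.0536],-27.6)
q=np.array([(685,90),(468,160),(528,370),(746,305)])-[450,0]; q=q/5+[205-.4,215-.4]
P=onplane(cam('top'),q,.055)[:,:2]; print(P.round(4),P.mean(0).round(4),np.linalg.norm(np.diff(P,axis=0),axis=1))
d=P[0]-P[3]; e=P[1]-P[2]; f=P[1]-P[0];print([np.degrees(np.arctan2(d[1],d[0])) for d in (d,e,f)])"
```

```text
t: 19.38
ee_pos: [0.6373, 0.1287, 0.0677]
ee_rot: [-0.0, 0.971, -0.237, 0.001]
ft_force: [-0.4, 0.2, -0.7]
width: 0.0197
gripper_force: 30.0
shift [-0.09  0.07  1.41] turn [-0.1 -0.1  0.1]
[[0.485  0.2599]
 [0.4461 0.3613]
 [0.3473 0.323 ]
 [0.3828 0.2229]] [0.4153 0.2918] [0.10861641 0.10589871 0.10624689]
[np.float64(19.911937907310307), np.float64(21.18506173753113), np.float64(110.99466826648816)]
```

```bash
python3 -m jog '[{"xyz":[-0.1,0,0.5],"angular":[0,0,0],"gripper":1},{"xyz":[-0.1,0,0.9],"angular":[0,0,0],"gripper":1},{"xyz":[-0.1,0,1.2],"angular":[0,0,0],"gripper":1},{"xyz":[-0.1,0,1.3],"angular":[0,0,0],"gripper":1},{"xyz":[-0.1,0,1.3],"angular":[0,0,0],"gripper":1},{"xyz":[-0.1,0,1.3],"angular":[0,0,0],"gripper":1}]'
```

```text
t: 20.12
ee_pos: [0.6353, 0.1286, 0.0537]
ee_rot: [0.0, 0.971, -0.237, 0.0]
ft_force: [-3.2, -1.2, 4.7]
width: 0.0195
gripper_force: 30.0
```

```bash
python3 -m jog '[{"xyz":[0,0,0],"angular":[0,0,0],"gripper":5},{"xyz":[0,0,0],"angular":[0,0,0],"gripper":5},{"xyz":[0,0,0],"angular":[0,0,0],"gripper":5},{"xyz":[0,0,-2],"angular":[0,0,0],"gripper":5},{"xyz":[0,0,-6],"angular":[0,0,0],"gripper":5},{"xyz":[0,0,-13],"angular":[0,0,0],"gripper":5},{"xyz":[0,0,-14],"angular":[0,0,0],"gripper":5},{"xyz":[0,0,-14],"angular":[0,0,0],"gripper":5}]'; python3 -c "
from h import *
delta([.642,-.156,.2],21.7)"
```

```text
t: 21.12
ee_pos: [0.6368, 0.1292, 0.1961]
ee_rot: [-0.001, 0.971, -0.237, 0.002]
ft_force: [0.5, -0.6, -1.0]
width: 0.0501
gripper_force: 0.0
shift [13.62 25.06 -0.39] turn [ -0.   -0.3 -49.2]
```

```bash
python3 -m jog '[{"xyz":[2,4,0],"angular":[0,0,-10],"gripper":5},{"xyz":[5,9,0],"angular":[0,0,-20],"gripper":5},{"xyz":[8,14,0],"angular":[0,0,-30],"gripper":5},{"xyz":[11,20,0],"angular":[0,0,-40],"gripper":5},{"xyz":[13.6,25,0],"angular":[0,0,-49],"gripper":5},{"xyz":[13.6,25,0],"angular":[0,0,-49],"gripper":5},{"xyz":[13.6,25,0],"angular":[0,0,-49],"gripper":5},{"xyz":[13.6,25,0],"angular":[0,0,-49],"gripper":5},{"xyz":[13.6,25,0],"angular":[0,0,-49],"gripper":5},{"xyz":[13.6,25,0],"angular":[0,0,-49],"gripper":5}]'
python3 -c "
from h import *
delta([.642,-.156,.058],21.7)
s=observe(); im=get_image('wrist')[:,:,::-1].copy(); cv2.imwrite('pics/w6.png',im); c=cam('wrist',s)
a=np.radians(21.7); C=np.array([.642,-.156]); x=np.array([np.cos(a),np.sin(a)]); y=np.array([-x[1],x[0]])
for i in(-1,1):
  for j in (-1,1):
    q=proj(c,[np.r_[C+i*.059*x+j*.059*y,.069]])[0]; cv2.circle(im,tuple(int(v) for v in q),3,(255,0,0),-1)
    q=proj(c,[np.r_[C+i*.025*x+j*.01*y,.097]])[0]; cv2.circle(im,tuple(int(v) for v in q),3,(0,255,0),-1)
t=get_image('top')[:,:,::-1].copy(); cv2.imwrite('pics/t5.png',t)
o=np.zeros((400,800,3),np.uint8); o[:360,:480]=cv2.resize(im,(480,360)); o[:320,480:]=cv2.resize(t[135:225,270:360],(320,320),interpolation=cv2.INTER_CUBIC); cv2.imwrite('pics/c6.png',o)
cv2.imwrite('pics/t5.png',t)"
```

```text
t: 22.38
ee_pos: [0.641, -0.1545, 0.1936]
ee_rot: [0.0, 0.982, 0.188, 0.0]
ft_force: [-0.0, 0.2, 0.1]
width: 0.0498
gripper_force: 0.0
shift [ 0.04  0.16 13.56] turn [ 0.   0.  -0.1]
```

View pics/c6.png

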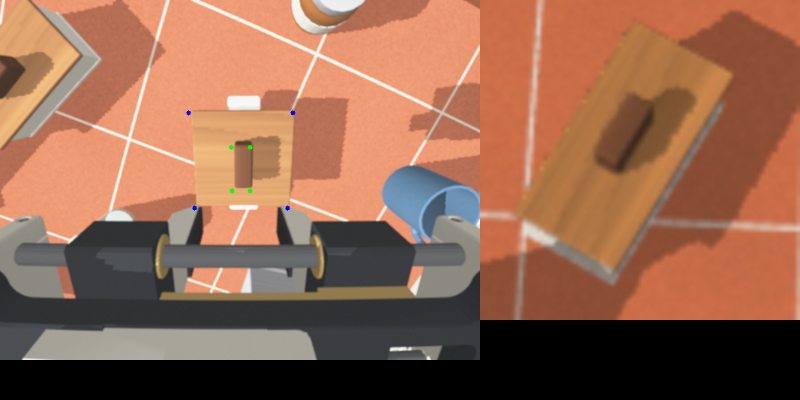

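The predicted corners lie within about 2 px of the square lid's, with the lid slightly to the right and ahead. The right panel shows the oblong lid flat and aligned on its dish. I'll grasp the square lid.

```bash
python3 -m jog '[{"xyz":[0.2,0.3,3],"angular":[0,0,0],"gripper":5},{"xyz":[0.2,0.3,8],"angular":[0,0,0],"gripper":5},{"xyz":[0.2,0.3,11],"angular":[0,0,0],"gripper":5},{"xyz":[0.2,0.3,13],"angular":[0,0,0],"gripper":5},{"xyz":[0.2,0.3,13.5],"angular":[0,0,0],"gripper":5},{"xyz":[0.2,0.3,13.5],"angular":[0,0,0],"gripper":5},{"xyz":[0.2,0.3,13.5],"angular":[0,0,0],"gripper":5}]' 30;  python3 -m jog '[{"xyz":[0,0,0],"angular":[0,0,0],"gripper":1},{"xyz":[0,0,0],"angular":[0,0,0],"gripper":1},{"xyz":[0,0,0],"angular":[0,0,0],"gripper":1},{"xyz":[0,0,0],"angular":[0,0,0],"gripper":1},{"xyz":[0,0,0],"angular":[0,0,0],"gripper":1},{"xyz":[0,0,0],"angular":[0,0,0],"gripper":1}]' 30; python3 -m jog '[{"xyz":[0,0,-1],"angular":[0,0,0],"gripper":1},{"xyz":[0,0,-4],"angular":[0,0,0],"gripper":1},{"xyz":[0,0,-9],"angular":[0,0,0],"gripper":1},{"xyz":[0,0,-15],"angular":[0,0,0],"gripper":1},{"xyz":[0,0,-15],"angular":[0,0,0],"gripper":1},{"xyz":[0,0,-15],"angular":[0,0,0],"gripper":1}]' 30;python3 -c "
from h import *
delta([.4153,.2918,.16],20.7)"
```

```text
t: 23.35
ee_pos: [0.645, -0.158, 0.0601]
ee_rot: [0.001, 0.982, 0.187, 0.001]
ft_force: [0.6, -0.7, 0.4]
width: 0.0501
gripper_force: 0.0
t: 24.1
ee_pos: [0.6438, -0.158, 0.0586]
ee_rot: [0.0, 0.982, 0.187, -0.0]
ft_force: [-0.7, -0.7, 1.3]
width: 0.0198
gripper_force: 30.0
t: 24.85
ee_pos: [0.6434, -0.1579, 0.2086]
ee_rot: [0.0, 0.982, 0.187, -0.0]
ft_force: [-0.1, -1.0, -1.2]
width: 0.0198
gripper_force: 30.0
shift [ -4.7  -50.21   4.82] turn [0.  0.  0.8]
```

```bash
python3 -m jog '[{"xyz":[-0.5,-4,0],"angular":[0,0,0],"gripper":1},{"xyz":[-1,-10,0],"angular":[0,0,0.8],"gripper":1},{"xyz":[-1.5,-16,0],"angular":[0,0,0.8],"gripper":1},{"xyz":[-2,-22,0],"angular":[0,0,0.8],"gripper":1},{"xyz":[-2.6,-28,0],"angular":[0,0,0.8],"gripper":1},{"xyz":[-3.2,-34,0],"angular":[0,0,0.8],"gripper":1},{"xyz":[-3.8,-40,0],"angular":[0,0,0.8],"gripper":1},{"xyz":[-4.3,-46,0],"angular":[0,0,0.8],"gripper":1},{"xyz":[-4.7,-50.2,2],"angular":[0,0,0.8],"gripper":1},{"xyz":[-4.7,-50.2,4.8],"angular":[0,0,0.8],"gripper":1}]'; python3 -m jog '[{"xyz":[0,0,0],"angular":[0,0,0],"gripper":1},{"xyz":[0,0,0],"angular":[0,0,0],"gripper":1},{"xyz":[0,0,0],"angular":[0,0,0],"gripper":1},{"xyz":[0,0,0],"angular":[0,0,0],"gripper":1}]'; python3 -c "
from h import *
delta([.4153,.2918,.0526],20.7)
s=observe(); im=get_image('wrist')[:,:,::-1].copy(); cv2.imwrite('pics/w7.png',im); c=cam('wrist',s); p,r=tool(s)
for i in(-1,1):
  for j in (-1,1):
    q=proj(c,[p+r.apply([i*.059,j*.059,-.0104])])[0]; print(q); cv2.circle(im,tuple(int(v) for v in q),3,(0,255,0),-1)
t=get_image('top')[:,:,::-1].copy(); cv2.imwrite('pics/t6.png',t)
o=np.zeros((400,800,3),np.uint8); o[:360,:480]=cv2.resize(im,(480,360)); o[:320,480:]=cv2.resize(t[135:225,380:470],(320,320),interpolation=cv2.INTER_CUBIC); cv2.imwrite('pics/c7.png',o)"
```

```text
t: 26.1
ee_pos: [0.4125, 0.2956, 0.1592]
ee_rot: [-0.001, 0.983, 0.184, -0.001]
ft_force: [0.1, -0.5, -1.2]
width: 0.0197
gripper_force: 30.0
t: 26.6
ee_pos: [0.4165, 0.2916, 0.161]
ee_rot: [0.0, 0.984, 0.179, 0.001]
ft_force: [0.4, 0.4, -1.2]
width: 0.0197
gripper_force: 30.0
shift [-0.12 -0.06 10.84] turn [ 0.  -0.1 -0. ]
[218.51197592 376.26838849]
[420.69862554 376.06055546]
[196.03229282 172.66576429]
[443.14002081 172.55483744]
```

View pics/c7.png

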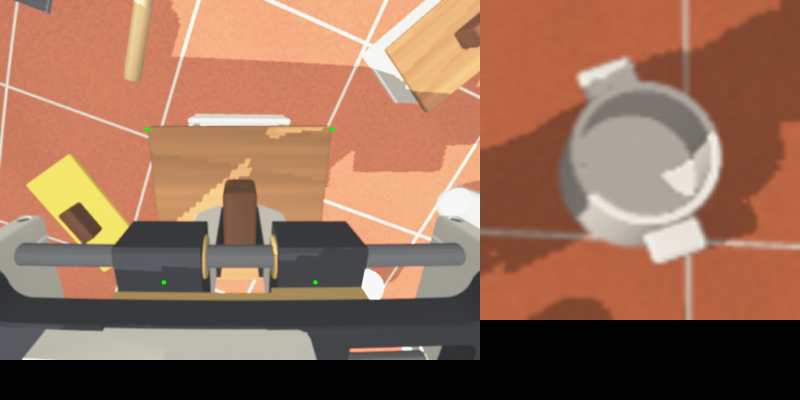

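The square lid is centred in the hand, with its front edge about 2 mm ahead, and it lines up with the dish rim behind it. The right panel shows the round dish open with its mouth near (646,156). I've now used all 14 viewings, so the remaining checks are numeric. I'll lower the square lid.

```bash
python3 -m jog '[{"xyz":[-0.2,0,3],"angular":[0,0,0],"gripper":1},{"xyz":[-0.2,0,6],"angular":[0,0,0],"gripper":1},{"xyz":[-0.2,0,8.5],"angular":[0,0,0],"gripper":1},{"xyz":[-0.2,0,9.5],"angular":[0,0,0],"gripper":1},{"xyz":[-0.2,0,9.8],"angular":[0,0,0],"gripper":1},{"xyz":[-0.2,0,10.2],"angular":[0,0,0],"gripper":1},{"xyz":[-0.2,0,10.5],"angular":[0,0,0],"gripper":1},{"xyz":[-0.2,0,10.8],"angular":[0,0,0],"gripper":1},{"xyz":[-0.2,0,10.8],"angular":[0,0,0],"gripper":1},{"xyz":[-0.2,0,10.8],"angular":[0,0,0],"gripper":1}]'; cat > rd.py <<'E'
from h import *
from scipy.optimize import least_squares
t=cv2.imread('pics/t6.png'); c=cam('top')
H,S,V=cv2.split(cv2.cvtColor(t,cv2.COLOR_BGR2HSV)); g=((S<70)).astype(np.uint8); m=np.zeros_like(g); m[140:215,385:465]=g[140:215,385:465]
f=max(blobs(m,200),key=cv2.contourArea); mm=np.zeros_like(g); cv2.drawContours(mm,[f],-1,1,-1)
print(cv2.boundingRect(f)); e=cv2.morphologyEx(mm,cv2.MORPH_OPEN,cv2.getStructuringElement(cv2.MORPH_ELLIPSE,(27,27)))
b=max(blobs(e,200),key=cv2.contourArea); print(cv2.boundingRect(b))
ears=[x for x in blobs(cv2.morphologyEx(mm&(1-e),cv2.MORPH_OPEN,np.ones((3,3))),15)]
for x in ears: print('ear',cv2.boundingRect(x),onplane(c,[x.reshape(-1,2).mean(0)],.045).round(4))
for h,sg in((.055,1),(.0,-1)):
    P=onplane(c,b,h)[:,:2]; C=P.mean(0)
    for _ in range(4):
        d=C-c[3][:2]; d/=np.linalg.norm(d); Q=P[sg*((P-C)@d)>.012]
        r=least_squares(lambda v:np.hypot(*(Q-v[:2]).T)-v[2],[*C,.053],loss='soft_l1',f_scale=.001); r2=least_squares(lambda v:np.hypot(*(Q-v).T)-.053,C,loss='soft_l1',f_scale=.001); C=r2.x
    print(h,len(Q),r.x.round(4),r2.x.round(4),np.abs(r2.fun).mean().round(4))
E
python3 rd.py
```

```text
t: 27.95
ee_pos: [0.4142, 0.2912, 0.0525]
ee_rot: [0.0, 0.984, 0.18, 0.0]
ft_force: [0.2, 0.3, 0.5]
width: 0.0197
gripper_force: 30.0
(403, 151, 51, 64)
(403, 157, 45, 48)
ear (428, 198, 16, 11) [[ 0.5803 -0.1843  0.045 ]]
ear (408, 152, 16, 10) [[ 0.7039 -0.1335  0.045 ]]
0.055 50 [ 0.6428 -0.1572  0.0536] [ 0.6434 -0.1577] 0.0008
0.0 49 [ 0.6462 -0.1623  0.053 ] [ 0.6462 -0.1623] 0.001
```

```bash
python3 -m jog '[{"xyz":[0,0,0],"angular":[0,0,0],"gripper":5},{"xyz":[0,0,0],"angular":[0,0,0],"gripper":5},{"xyz":[0,0,0],"angular":[0,0,0],"gripper":6},{"xyz":[0,0,-2],"angular":[0,0,0],"gripper":7},{"xyz":[0,0,-6],"angular":[0,0,0],"gripper":7},{"xyz":[0,0,-13],"angular":[0,0,0],"gripper":7},{"xyz":[0,0,-18],"angular":[0,0,0],"gripper":7},{"xyz":[0,0,-18],"angular":[0,0,0],"gripper":7},{"xyz":[0,0,-18],"angular":[0,0,0],"gripper":7}]'; python3 -c "
from h import *
f=delta([.48,.0,.23],10); delta(stand(.003,0,.1)[0],6.7,25,f)"
```

```text
t: 29.08
ee_pos: [0.4138, 0.2909, 0.2329]
ee_rot: [0.001, 0.984, 0.18, 0.0]
ft_force: [-0.5, -0.8, 0.3]
width: 0.0698
gripper_force: 0.0
shift [-4.11 29.55  0.33] turn [ 0.1 -0.1 10.7]
shift [-15.95  29.28   8.27] turn [-0.7 25.   3.2]
```

```bash
python3 -m jog '[{"xyz":[-0.5,4,0],"angular":[0,0,3],"gripper":7},{"xyz":[-1.5,10,0],"angular":[0,0,10],"gripper":7},{"xyz":[-2.2,16,0],"angular":[0,0,10.7],"gripper":7},{"xyz":[-3,22,0.3],"angular":[0,0,10.7],"gripper":7},{"xyz":[-4.1,29.6,0.3],"angular":[0,0,10.7],"gripper":7},{"xyz":[-4.1,29.6,0.3],"angular":[0,0,10.7],"gripper":7},{"xyz":[-4.1,29.6,0.3],"angular":[0,0,10.7],"gripper":7}]'; python3 -c "
from h import *
delta(stand(.003,0,.1)[0],6.7,25)"
```

```text
t: 29.95
ee_pos: [0.4794, -0.0007, 0.2282]
ee_rot: [-0.0, 0.996, 0.086, -0.001]
ft_force: [-0.1, 0.4, 0.2]
width: 0.0699
gripper_force: 0.0
shift [-15.81  29.26   8.1 ] turn [-0.7 25.2  3.2]
```

```bash
python3 -m jog '[{"xyz":[-2,4,0],"angular":[0,0,3],"gripper":7},{"xyz":[-5,10,0],"angular":[0,5,3.2],"gripper":7},{"xyz":[-8,16,1],"angular":[0,12,3.2],"gripper":7},{"xyz":[-12,23,3],"angular":[-0.7,19,3.2],"gripper":7},{"xyz":[-15.8,29.3,6],"angular":[-0.7,25.1,3.2],"gripper":7},{"xyz":[-15.8,29.3,8.1],"angular":[-0.7,25.1,3.2],"gripper":7},{"xyz":[-15.8,29.3,8.1],"angular":[-0.7,25.1,3.2],"gripper":7},{"xyz":[-15.8,29.3,8.1],"angular":[-0.7,25.1,3.2],"gripper":7},{"xyz":[-15.8,29.3,8.1],"angular":[-0.7,25.1,3.2],"gripper":7},{"xyz":[-15.8,29.3,8.1],"angular":[-0.7,25.1,3.2],"gripper":7}]'; python3 -c "
from h import *
s=observe(); im=get_image('wrist')[:,:,::-1].copy(); cv2.imwrite('pics/w8.png',im); c=cam('wrist',s); T,n=stand(0,0,0)
delta(T+n*.003,6.7,25)
H,S,V=cv2.split(cv2.cvtColor(im,cv2.COLOR_BGR2HSV)); q=proj(c,[T+n*.042])[0]; print(q); x,y=q.astype(int)
m=np.zeros(H.shape,np.uint8); k=(H<=13)&(S>100)&(V<115); m[y-40:y+40,x-30:x+30]=k[y-40:y+40,x-30:x+30]
for b in blobs(m,80): print('knob',cv2.boundingRect(b),cv2.minEnclosingCircle(b))
w=((H>=10)&(H<=20)&(S>90)&(S<190)).astype(np.uint8); w[300:]=0
w=cv2.morphologyEx(w,cv2.MORPH_OPEN,np.ones((5,5)))
for b in blobs(w,2000):
  print('plate',cv2.boundingRect(b)); o,r=rays(c,b); P0=T+n*.014; P=o+r*(((P0-o)@n)/(r@n))[:,None]; h=np.radians(6.7)
  up=np.cross([-np.sin(h),np.cos(h),0],n); u=np.c_[(P-P0)@up,(P-P0)@np.array([-np.sin(h),np.cos(h),0])]; print(u.min(0),u.max(0),cv2.minEnclosingCircle((u*1000).astype(np.float32)))
"
```

```text
t: 31.2
ee_pos: [0.3773, -0.3141, 0.1491]
ee_rot: [-0.013, 0.974, 0.06, 0.217]
ft_force: [-0.1, -1.1, -0.1]
width: 0.0698
gripper_force: 0.0
shift [-0.43  0.12 10.02] turn [-0.1 -0.1  0.3]
[321.35902567 246.69316954]
knob (306, 218, 45, 40) ((327.672119140625, 238.17303466796875), 22.653573989868164)
plate (253, 161, 139, 134)
[-0.05300131 -0.05622792] [0.05865738 0.05508051] ((2.57421612739563, -0.1922471523284912), 56.381324768066406)
```

```bash
python3 -m jog '[{"xyz":[-0.2,0.1,2],"angular":[0,0,0],"gripper":7},{"xyz":[-0.2,0.1,5],"angular":[0,0,0],"gripper":7},{"xyz":[-0.2,0.1,8],"angular":[0,0,0],"gripper":7},{"xyz":[-0.2,0.1,9.5],"angular":[0,0,0],"gripper":7},{"xyz":[-0.2,0.1,10],"angular":[0,0,0],"gripper":7},{"xyz":[-0.2,0.1,10],"angular":[0,0,0],"gripper":7},{"xyz":[-0.2,0.1,10],"angular":[0,0,0],"gripper":5},{"xyz":[-0.2,0.1,10],"angular":[0,0,0],"gripper":4}]' 30; python3 -m jog '[{"xyz":[0,0,0],"angular":[0,0,0],"gripper":1},{"xyz":[0,0,0],"angular":[0,0,0],"gripper":1},{"xyz":[0,0,0],"angular":[0,0,0],"gripper":1},{"xyz":[0,0,0],"angular":[0,0,0],"gripper":1},{"xyz":[0,0,0],"angular":[0,0,0],"gripper":1},{"xyz":[0,0,0],"angular":[0,0,0],"gripper":1}]' 30; python3 -c "
from h import *
T,n=stand(0,0,0); p,r=tool(); d=p-T; print('TCP above lid origin along n',d@n, d-(d@n)*n); delta(T+n*.003,6.7,25)"
```

```text
t: 32.25
ee_pos: [0.4163, -0.3131, 0.0579]
ee_rot: [-0.012, 0.974, 0.058, 0.217]
ft_force: [0.3, 0.4, -0.3]
width: 0.0544
gripper_force: 0.0
t: 33.0
ee_pos: [0.4163, -0.3124, 0.0572]
ee_rot: [-0.013, 0.974, 0.058, 0.217]
ft_force: [-2.0, 1.0, 2.4]
width: 0.0255
gripper_force: 30.0
TCP above lid origin along n 0.003285754969197072 [ 0.00068152 -0.00128483  0.00024573]
shift [-0.06 -0.14  0.03] turn [-0.  -0.1  0.1]
```

```bash
python3 -m jog '[{"xyz":[0,0,-1],"angular":[0,0,0],"gripper":1},{"xyz":[0,0,-4],"angular":[0,0,0],"gripper":1},{"xyz":[0,0,-9],"angular":[0,0,0],"gripper":1},{"xyz":[0,0,-12],"angular":[0,0,0],"gripper":1},{"xyz":[0,0,-12],"angular":[0,0,0],"gripper":1}]'; python3 -c "
from h import *
delta([.643,-.1585,.18],6.7)"
```

```text
t: 33.62
ee_pos: [0.3655, -0.3204, 0.1682]
ee_rot: [-0.01, 0.974, 0.057, 0.218]
ft_force: [-0.4, 0.5, -0.9]
width: 0.0253
gripper_force: 30.0
shift [ 27.18 -12.85  11.4 ] turn [  0.3 -25.2   0. ]
```

```bash
python3 -m jog '[{"xyz":[2,-1,0.5],"angular":[0,-4,0],"gripper":1},{"xyz":[6,-3,2],"angular":[0,-12,0],"gripper":1},{"xyz":[11,-5,4],"angular":[0,-20,0],"gripper":1},{"xyz":[16,-7.5,6.5],"angular":[0,-25.2,0],"gripper":1},{"xyz":[21,-10,8.8],"angular":[0,-25.2,0],"gripper":1},{"xyz":[27.2,-12.8,11.4],"angular":[0.2,-25.2,0],"gripper":1},{"xyz":[27.2,-12.8,11.4],"angular":[0.2,-25.2,0],"gripper":1},{"xyz":[27.2,-12.8,11.4],"angular":[0.2,-25.2,0],"gripper":1},{"xyz":[27.2,-12.8,11.4],"angular":[0.2,-25.2,0],"gripper":1},{"xyz":[27.2,-12.8,11.4],"angular":[0.2,-25.2,0],"gripper":1}]'; python3 -c "
from h import *
s=observe(); im=get_image('wrist')[:,:,::-1].copy(); cv2.imwrite('pics/w9.png',im); c=cam('wrist',s); p,r=tool(s); z=p[2]-.0033+.014; print(p, r.apply([0,0,1]))
H,S,V=cv2.split(cv2.cvtColor(im,cv2.COLOR_BGR2HSV)); w=((H>=10)&(H<=20)&(S>90)&(S<190)).astype(np.uint8); w[260:]=0; w=cv2.morphologyEx(w,cv2.MORPH_OPEN,np.ones((5,5)))
from scipy.optimize import least_squares
for b in blobs(w,2000):
  b=b.reshape(-1,2); b=b[b[:,1]<230]; P=r.inv().apply(onplane(c,b,z)-p)[:,:2]; P=P[P[:,0]>.01]; f=least_squares(lambda v:np.hypot(*(P-v).T)-.057,[0,0],loss='soft_l1',f_scale=.001); print('lid centre in tool',f.x,np.abs(f.fun).mean(),len(P))
delta([.643,-.1585,.0523],6.7)"
```

```text
t: 34.88
ee_pos: [0.6417, -0.1579, 0.1771]
ee_rot: [-0.001, 0.998, 0.059, -0.002]
ft_force: [0.2, -0.5, -0.9]
width: 0.025
gripper_force: 30.0
[ 0.64171702 -0.15791936  0.17711961] [-0.00401615  0.00243824 -0.99998896]
lid centre in tool [ 0.08303632 -0.19369961] 0.011295055529245543 315
lid centre in tool [0.05073095 0.03101879] 0.0071836870637674915 645
lid centre in tool [0.06327201 0.01454666] 0.016856760229892402 2713
shift [ 0.14  0.09 12.52] turn [-0.2  0.2  0. ]
```

```bash
python3 -m jog '[{"xyz":[0.1,0.1,3],"angular":[0,0,0],"gripper":1},{"xyz":[0.1,0.1,7],"angular":[0,0,0],"gripper":1},{"xyz":[0.1,0.1,9.5],"angular":[0,0,0],"gripper":1},{"xyz":[0.1,0.1,11],"angular":[0,0,0],"gripper":1},{"xyz":[0.1,0.1,11.5],"angular":[0,0,0],"gripper":1},{"xyz":[0.1,0.1,11.5],"angular":[0,0,0],"gripper":1},{"xyz":[0.1,0.1,11.5],"angular":[0,0,0],"gripper":1}]'; python3 -c "
from h import *
delta([.643,-.1585,.0523],6.7)"
```

```text
t: 35.8
ee_pos: [0.6451, -0.1573, 0.0643]
ee_rot: [-0.001, 0.998, 0.06, 0.0]
ft_force: [0.5, 0.2, -0.9]
width: 0.0253
gripper_force: 30.0
shift [-0.22  0.1   1.2 ] turn [-0.1 -0.   0.1]
```

```bash
python3 -m jog '[{"xyz":[-0.2,0,0.3],"angular":[0,0,0],"gripper":1},{"xyz":[-0.2,0.1,0.6],"angular":[0,0,0],"gripper":1},{"xyz":[-0.2,0.1,0.9],"angular":[0,0,0],"gripper":1},{"xyz":[-0.2,0.1,1.1],"angular":[0,0,0],"gripper":1},{"xyz":[-0.2,0.1,1.2],"angular":[0,0,0],"gripper":1},{"xyz":[-0.2,0.1,1.2],"angular":[0,0,0],"gripper":1},{"xyz":[-0.2,0.1,1.2],"angular":[0,0,0],"gripper":1}]'
```

```text
t: 36.67
ee_pos: [0.6421, -0.1584, 0.0534]
ee_rot: [-0.001, 0.998, 0.06, -0.001]
ft_force: [-7.2, 0.7, 15.1]
width: 0.0253
gripper_force: 30.0
```

```bash
python3 -m jog '[{"xyz":[0,0,-0.1],"angular":[0,0,0],"gripper":4},{"xyz":[0,0,-0.1],"angular":[0,0,0],"gripper":5},{"xyz":[0,0,-0.1],"angular":[0,0,0],"gripper":6},{"xyz":[0,0,-0.1],"angular":[0,0,0],"gripper":7},{"xyz":[0,0,-3],"angular":[0,0,0],"gripper":7},{"xyz":[0,0,-8],"angular":[0,0,0],"gripper":7},{"xyz":[0,0,-14],"angular":[0,0,0],"gripper":7},{"xyz":[0,0,-18],"angular":[0,0,0],"gripper":7},{"xyz":[0,0,-18],"angular":[0,0,0],"gripper":7}]'; python3 -m jog '[{"xyz":[-6,6,0],"angular":[0,0,0],"gripper":7},{"xyz":[-12,12,0],"angular":[0,0,0],"gripper":7},{"xyz":[-15,18,0],"angular":[0,0,0],"gripper":7},{"xyz":[-18,24,0],"angular":[0,0,0],"gripper":7},{"xyz":[-20,30,0],"angular":[0,0,0],"gripper":7},{"xyz":[-20,34,0],"angular":[0,0,0],"gripper":7},{"xyz":[-20,34,0],"angular":[0,0,0],"gripper":7},{"xyz":[-20,34,0],"angular":[0,0,0],"gripper":7}]'; cat > chk.py <<'E'
from h import *
def handle(n,im,C,box):
    H,S,V=cv2.split(cv2.cvtColor(im,cv2.COLOR_BGR2HSV)); x,y=proj(cam(n),[C])[0].astype(int)
    return (x,y),(H,S,V)
def mask(im,c,C,pad,darkf=.8):
    x,y=proj(c,[C])[0].astype(int); sub=im[y-pad:y+pad,x-pad:x+pad]; return x,y,sub
s=get_image('side')[:,:,::-1].copy(); t=get_image('top')[:,:,::-1].copy(); cv2.imwrite('pics/sF.png',s); cv2.imwrite('pics/tF.png',t)
for nm,old in (('before',('pics/top0.png','pics/side0.png')),('after',('pics/tF.png','pics/sF.png'))):
  T=cv2.imread(old[0]); Sd=cv2.imread(old[1])
  for C,l in (((.642,-.158),'rdish'),((.635,.1285),'odish'),((.4153,.2905),'sdish')):
    out=[]
    for n,I in(('top',T),('side',Sd)):
        c=cam(n); x,y=proj(c,[[*C,.09]])[0].astype(int); H,S,V=cv2.split(cv2.cvtColor(I,cv2.COLOR_BGR2HSV))
        m=np.zeros(H.shape,np.uint8); k=(H<=12)&(S>120)&(S<165) if n=='top' else (H<=12)&(V<105)&(S<190); m[y-13:y+13,x-22:x+22]=k[y-13:y+13,x-22:x+22]
        bs=blobs(m,25)
        if bs: b=max(bs,key=cv2.contourArea); out.append((n,cv2.boundingRect(b)))
    print(nm,l,out,'side px z.097,.091,.069,.063:',[int(v*10)/10 for v in proj(cam('side'),[[*C,z] for z in(.097,.091,.069,.063)])[:,1]])
c=cam('top'); H,S,V=cv2.split(cv2.cvtColor(t,cv2.COLOR_BGR2HSV))
w=cv2.morphologyEx(((H>=11)&(H<=17)&(S>110)&(S<185)&(V>40)).astype(np.uint8),cv2.MORPH_OPEN,np.ones((3,3)))
for b in blobs(w,600):
    x,y,ww,hh=cv2.boundingRect(b)
    if 195<x<460 and y<330: print('plate@.063',rect(onplane(c,b,.063)),(x,y,ww,hh))
E
python3 chk.py
```

```text
t: 37.8
ee_pos: [0.6454, -0.1591, 0.2357]
ee_rot: [-0.0, 0.998, 0.06, 0.003]
ft_force: [-0.1, -0.0, -0.5]
width: 0.0703
gripper_force: 0.0
t: 38.8
ee_pos: [0.4815, -0.5229, 0.2276]
ee_rot: [-0.002, 0.998, 0.057, -0.003]
ft_force: [-0.2, -0.4, 0.3]
width: 0.0701
gripper_force: 0.0
before rdish [('top', (421, 162, 16, 23)), ('side', (258, 182, 18, 12))] side px z.097,.091,.069,.063: [183.0, 184.8, 191.2, 192.9]
before odish [('top', (304, 165, 11, 12)), ('side', (247, 234, 12, 13))] side px z.097,.091,.069,.063: [234.6, 236.6, 243.6, 245.5]
before sdish [('top', (228, 247, 12, 22)), ('side', (312, 274, 35, 16))] side px z.097,.091,.069,.063: [275.7, 277.8, 285.2, 287.2]
after rdish [('top', (423, 169, 12, 13)), ('side', (264, 184, 9, 11))] side px z.097,.091,.069,.063: [183.0, 184.8, 191.2, 192.9]
after odish [('top', (287, 157, 16, 25)), ('side', (244, 234, 20, 15))] side px z.097,.091,.069,.063: [234.6, 236.6, 243.6, 245.5]
after sdish [('top', (227, 248, 14, 22)), ('side', (323, 275, 24, 16))] side px z.097,.091,.069,.063: [275.7, 277.8, 285.2, 287.2]
plate@.063 (array([0.4154, 0.2914]), 119.0, 118.8, 21.1) (206, 230, 61, 62)
plate@.063 (array([ 0.6418, -0.1595]), 112.9, 109.8, -65.2) (404, 156, 46, 44)
plate@.063 (array([0.6353, 0.1266]), 164.7, 82.7, -27.7) (280, 142, 61, 68)
```

The plates sit on the dish centres at the right yaw. One more check: do the side-view heights fit seated (origin 49 mm) rather than 55 mm?

```bash
cat > chk2.py <<'E'
from h import *
c=cam('side')
def box(P): q=proj(c,P); return np.r_[q.min(0),q.max(0)].round(1)
def bar(C,a,z,l=.05,w=.02,h=(.014,.042)):
    a=np.radians(a);x=np.array([np.cos(a),np.sin(a)]);y=np.array([-x[1],x[0]])
    return [np.r_[np.array(C)+i*l/2*x+j*w/2*y,z+k] for i in(-1,1) for j in(-1,1) for k in h]
def cyl(C,z,r,h): return [[C[0]+r*np.cos(t),C[1]+r*np.sin(t),z+k] for t in np.linspace(0,6.28,60) for k in h]
def seen(f,C,z,pad,kind):
    I=cv2.imread(f); H,S,V=cv2.split(cv2.cvtColor(I,cv2.COLOR_BGR2HSV)); x,y=proj(c,[[*C,z]])[0].astype(int); m=np.zeros(H.shape,np.uint8)
    k=(H<=12)&(V<105)&(S<190) if kind=='h' else (H<=18)&(S>100)&(H>=10)
    px,py=pad; m[y-py:y+py,x-px:x+px]=k[y-py:y+py,x-px:x+px]
    if kind!='h': m=cv2.morphologyEx(m,cv2.MORPH_OPEN,np.ones((3,3)))
    b=max(blobs(m,20),key=cv2.contourArea); X,Y,W,Hh=cv2.boundingRect(b); return [X,Y,X+W-1,Y+Hh-1]
a,b='pics/side0.png','pics/sF.png'
for nm,f,C,g,known in [('round before',a,(.635,.1290),lambda C,z:cyl(C,z,.013,(.014,.042)),.055),('round after',b,(.6418,-.159),lambda C,z:cyl(C,z,.013,(.014,.042)),0),
  ('oblong before',a,(.4155,.2905),lambda C,z:bar(C,13.8,z),.055),('oblong after',b,(.6355,.1275),lambda C,z:bar(C,-27.7,z),0),
  ('square before',a,(.643,-.158),lambda C,z:bar(C,21.7,z),.055),('square after',b,(.4154,.2914),lambda C,z:bar(C,21.1,z),0)]:
    print(nm,'seen',seen(f,C,.085,(26,15),'h'),'z49',box(g(C,.049)),'z55',box(g(C,.055)))
    pl=(lambda C,z:cyl(C,z,.057,(.006,.014))) if 'round' in nm else (lambda C,z:bar(C,{'oblong before':13.8,'oblong after':-27.7,'square before':21.7,'square after':21.1}[nm],z,*((.164,.082) if 'oblong' in nm else (.118,.118)),h=(.006,.014)))
    print('    plate seen',seen(f,C,.065,(62,36),'p'),'z49',box(pl(C,.049)),'z55',box(pl(C,.055)))
E
python3 chk2.py
```

```text
round before seen [247, 234, 258, 246] z49 [248.9 234.  259.6 248.4] z55 [248.7 232.1 259.4 246.5]
    plate seen [233, 233, 275, 258] z49 [232.9 233.9 276.5 260.7] z55 [232.7 232.  276.4 258.8]
round after seen [264, 184, 272, 194] z49 [263.7 182.6 272.8 194.9] z55 [263.6 180.9 272.7 193.1]
    plate seen [250, 184, 286, 204] z49 [249.8 184.  287.3 204.4] z55 [249.7 182.3 287.3 202.7]
oblong before seen [308, 272, 346, 289] z49 [323.6 274.2 346.2 291. ] z55 [323.6 272.1 346.3 289. ]
    plate seen [298, 272, 372, 302] z49 [298.1 273.4 372.7 304.7] z55 [298.  271.4 372.8 302.6]
oblong after seen [244, 234, 263, 249] z49 [243.9 231.9 264.4 250. ] z55 [243.7 230.  264.3 248.1]
    plate seen [221, 230, 288, 263] z49 [220.6 229.5 289.2 265.2] z55 [220.3 227.6 289.1 263.3]
square before seen [258, 182, 275, 193] z49 [258.8 182.1 276.8 195.7] z55 [258.7 180.4 276.8 194. ]
    plate seen [245, 181, 290, 205] z49 [245.3 181.5 291.9 207.5] z55 [245.2 179.9 291.8 205.8]
square after seen [323, 275, 346, 292] z49 [323.4 273.7 346.4 292. ] z55 [323.4 271.6 346.5 290. ]
    plate seen [305, 270, 366, 309] z49 [304.1 269.  367.  310.4] z55 [304.  267.  367.1 308.4]
```

The round and square lids fit the seated height clearly, but the oblong lid's reading is ambiguous. I'll hover the wrist camera over it for a closer measurement.

```bash
python3 -c "
from h import *
delta([.60,.145,.22],-27.6)"
```

```text
shift [ 19.41 -64.51   1.19] turn [-0.3  0.2 34.5]
```

```bash
python3 -m jog '[{"xyz":[2,-5,0],"angular":[0,0,5],"gripper":7},{"xyz":[4,-11,0],"angular":[0,0,10],"gripper":7},{"xyz":[6,-17,0],"angular":[0,0,15],"gripper":7},{"xyz":[8,-23,0],"angular":[0,0,20],"gripper":7},{"xyz":[10,-29,0],"angular":[0,0,25],"gripper":7},{"xyz":[12,-35,0],"angular":[0,0,30],"gripper":7},{"xyz":[14,-41,0.5],"angular":[0,0,34],"gripper":7},{"xyz":[16,-47,1],"angular":[0,0,34.5],"gripper":7},{"xyz":[18,-53,1],"angular":[0,0,34.5],"gripper":7},{"xyz":[19.4,-59,1],"angular":[0,0,34.5],"gripper":7}]'; python3 -m jog '[{"xyz":[0,-5.5,0],"angular":[0,0,0],"gripper":7},{"xyz":[0,-5.5,0],"angular":[0,0,0],"gripper":7},{"xyz":[0,-5.5,0],"angular":[0,0,0],"gripper":7},{"xyz":[0,-5.5,0],"angular":[0,0,0],"gripper":7},{"xyz":[0,-5.5,0],"angular":[0,0,0],"gripper":7},{"xyz":[0,-5.5,0],"angular":[0,0,0],"gripper":7},{"xyz":[0,-5.5,0],"angular":[0,0,0],"gripper":7},{"xyz":[0,-5.5,0],"angular":[0,0,0],"gripper":7}]'; cat > chk3.py <<'E'
from h import *
s=observe(); im=get_image('wrist')[:,:,::-1].copy(); cv2.imwrite('pics/w10.png',im); c=cam('wrist',s); print(np.round(s['ee_pos'],4))
def plate(im,c,C,h):
    H,S,V=cv2.split(cv2.cvtColor(im,cv2.COLOR_BGR2HSV)); w=((H>=12)&(H<=19)&(S>80)&(S<175)).astype(np.uint8); w=cv2.morphologyEx(w,cv2.MORPH_CLOSE,np.ones((9,9))); w=cv2.morphologyEx(w,cv2.MORPH_OPEN,np.ones((7,7)))
    for b in blobs(w,3000):
        x,y,W,Hh=cv2.boundingRect(b); print((x,y,W,Hh),*[(k,rect(onplane(c,b,k))) for k in h])
plate(im,c,None,(.063,.069))
s4=dict(s); s4['ee_pos']=np.array([.4177,.283,.1993]); s4['ee_rot']=[.001,.994,.112,-.001]; n=np.linalg.norm(s4['ee_rot']); s4['ee_rot']=[v/n for v in s4['ee_rot']]
print('before'); plate(cv2.imread('pics/w4.png'),cam('wrist',s4),None,(.063,.069))
E
python3 chk3.py
```

```text
t: 40.15
ee_pos: [0.6051, 0.0876, 0.2217]
ee_rot: [-0.001, 0.971, -0.238, -0.002]
ft_force: [1.1, 0.6, 0.3]
width: 0.0704
gripper_force: 0.0
t: 41.15
ee_pos: [0.6318, 0.132, 0.2219]
ee_rot: [-0.001, 0.971, -0.239, -0.001]
ft_force: [0.9, 1.2, -0.2]
width: 0.0697
gripper_force: 0.0
[0.6318 0.132  0.2219]
(245, 363, 345, 38) (0.063, (array([0.3876, 0.1217]), 425.0, 54.7, 62.3)) (0.069, (array([0.3933, 0.1212]), 417.4, 53.7, 62.3))
(277, 116, 88, 162) (0.063, (array([0.6366, 0.1272]), 162.0, 81.7, -27.7)) (0.069, (array([0.6378, 0.1266]), 159.1, 80.3, -27.7))
(536, 0, 104, 118) (0.063, (array([ 0.6426, -0.1468]), 105.5, 95.6, -13.9)) (0.069, (array([ 0.6437, -0.1425]), 103.6, 93.9, -13.9))
before
(257, 381, 334, 20) (0.063, (array([0.245 , 0.1178]), 384.7, 24.2, -77.3)) (0.069, (array([0.2499, 0.1213]), 377.3, 23.8, -77.3))
(260, 120, 95, 175) (0.063, (array([0.4162, 0.2912]), 166.2, 82.4, 14.1)) (0.069, (array([0.4177, 0.2914]), 163.0, 80.8, 14.1))
```

The oblong plate measures 162 × 82 mm at z = 63 mm but only 159 × 80 mm at 69 mm, so it is seated. All three lids are on and the gripper is clear, so I'll hand in.

```bash
python3 -c "
from workcell import *
print(hand_in())"
```

```text
the job is handed in; nothing more can be done
None
```

I rested the round lid on the stand against its lip first, then put all three lids on their own dishes; position and height measurements agree that each is seated, and I handed the job in at about 41 s.

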